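# Take a worn spring-pin roller out of a roller track

## Robot

A 6-joint arm with a two-finger parallel gripper is mounted at the origin on the work surface. World frame = base frame: x ahead of the robot, y to its left, z up, the work surface at z = 0. Lengths are in mm, angles in rad, forces in N, time in s.
With the tool pointing down it reaches from about 300 to 750 mm from the base axis. Payload 8.5 kg.
Tool frame: the origin (TCP) lies midway between the tips of the shut fingers; the grasp point (between the pads) lies pinch_z behind it (pinch_z is the distance from the TCP to the grasp point, in mm); z points along the fingers, y is the direction in which the jaws open and shut (so a half turn about z gives the same grasp; the last joint's range is limited). The gripper opens to 85 mm and grips with 20 to 120 N. Pads are 22 mm wide; open, the fingers measure 114 mm over their backs; the gripper's body (76 mm by 85 mm) begins 54 mm behind the grasp point. The pads swing forward as they close: fully open they stand 13 mm farther back than shut.
Start: joints at [0.991, 0.381, 1.297, -0, 1.464, -0.215], TCP at [196.21, 513.792, 231.322] pointing down, gripper open.
Joint ranges: [-3.11, 3.11], [-0.89, 2.33], [0.22, 2.48], [-1.42, 4.56], [0.17, 2.85], [-2.88, 2.88]. Speed limits (rad/s): [2.39, 2.39, 3.14, 3.14, 3.14, 3.14].

## Interface

Orientations are given as a rotation vector (axis times angle).
In Python, from plant import read_state, capture, camera_info, job_done, pinch_z gives the robot as it stands.
- The arm moves only by the tool apply_moves, never from a script. Its argument "deltas" is a list of rows, each a list of 3 entries, a list of its own where there are three numbers: the finger opening in m, from 0 to 0.0854, then the shift along the tool's x, y, z in m, then the turn about the tool's z in degrees. In form: [[jaw, [x, y, z], spin], ...]. A call has 1 to 20 rows; each row is the pose to reach, as a shift and turn from the pose measured when the call began, along the tool's axes at that moment; what a row does not reach only later rows make up. A row lasts 1/10 s, in which the tool goes at most 50 mm and 8.59 degrees, less where a joint would pass 70% of its speed; a pose out of reach is approached as far as the arm can. A call with a gripper value outside its range is refused whole. The fingers move at their own pace and stop on an object; "force" is the grip in N (left out, the last holds). Time passes only in rows, so rows that repeat a pose let the fingers close. It gives the time, the measured TCP pose, the force and the opening at its end, in the units of the state.
- read_state(): the state, without advancing time (a new reading comes with each control period).
- capture(name): name is "side" or "top"; returns the picture (400x640x3 uint8, red, green, blue); there is no depth.
- camera_info(name): a dict with "mtx" (3x3 intrinsics, pixels), "distortion" ([k1, k2, p1, p2, k3] as OpenCV has them; the pictures are not rectified), "eye" and "rotation" of the camera in the world. Camera axes: x right, y up, looking along -z (the intrinsics and any distortion apply to the point x, -y, -z); pixel columns grow to the right and rows downward; lengths in mm; the calibration is good to about 2 mm. A picture is of the moment at which its call begins. camera_info takes no time and is no camera call.
- job_done(): hands the job in, once; it reports no verdict.
The state is a dict: "time": time; "joint_pos": joint angles; "joint_vel": joint speeds; "effort": joint torques, N m; "eef_pos": TCP position; "tool_rot": TCP orientation; "wrist_force": force on the tool from outside, world axes, zero at the start; "torque": the same for the moment, N m; "grip_width": opening from 0.0 (shut) to 1.0 (fully open).
Only numpy, scipy, OpenCV 4.12 (cv2) and the standard library are available. Lean on these libraries where they do the work, as an engineer would, in place of code of your own. Each camera call takes 0.05 s, during which the arm holds its last target.

## Task

The black rubber-covered roller of the roller track is worn and has to come out. With the forked tool, press the collar of its spring pin in toward the roller and lift that end out of its hole in the rail - gently: do not ram the spring against its stop, pry against the track or wrench the roller. Then put the tool back upright in its slot in the stand and lay the roller down softly, flat in the red tray, leaving the good rollers and everything else where they are.

Things in the scene. Friction and masses are not known exactly. Their poses are not given: they have to be found in the camera images.
- track: Bench-top roller track, grey steel, fixed, 320 long (its x), 185 wide (its y). Origin: centre of its footprint on the bench, z up. Four rollers 40 in diameter lie across it (along y), axes at z = 50, at x = -114, -38, +38, +114; the outer two are bolted in for good, the worn and the good roller fill the middle two. Between the rollers 36 is free, and nothing lies below the middle two.
- lock_rail (a point): Middle of the top edge of the lock rail, on its inner face (y = 81.75 of the track; its top is at z = 60). The rail is 3 thick, outward from here, and runs along x. At x = -38 and +38 it has a hole for the spring pin, 9 wide by 7.5 high, z = 47 to 54.5, with 5.5 of rail above it.
- plain_rail (a point): Middle of the top edge of the plain rail, on its inner face (y = -64.75 of the track, top at z = 60), 3 thick, outward from here. At x = -38 and +38 it has a hole for the roller's fixed pin, 11 wide by 11 high, z = 46 to 57.
- worn_roller: The worn roller: black rubber-covered, 40 in diameter, 120 long, 0.3 to 0.42 kg, in either of the two middle places. Origin: middle of its axis; its y is the axis and points to the lock rail. At the +y end: the spring pin (collar, flange, pin_tip). It floats 0.75 either way along y. Grip it across its diameter at mid-length.
- boss (a point): End face of the boss (14 in diameter) at the worn roller's other end, y = -64 of the roller. Beyond it a fixed pin, 8 in diameter and 9.5 long, sits in the plain rail's hole, where it can tilt. Once the spring pin is over the top of the lock rail, draw the roller 11 to 12 along its axis toward the lock rail (its +y), a few mm raised, to bring this pin out; then it lifts straight up.
- collar (a point): Centre of the outer face of the brass collar (16 in diameter, 4 thick) on the worn roller's spring pin (6 in diameter), y = 71 of the roller. Outward of it 7 of bare pin, open from above, then a brass flange (12 in diameter, 3 thick). Pushed toward the roller: it slides up to 1.5 to its boss, lightly; then 4 N starts the spring, +2.5 N per mm, hard stop at 5.5 mm, 18 N.
- pin_tip (a point): Square-cut end of the worn roller's spring pin, 15.5 outward from the collar face; at the start 4 to 5.5 past the lock rail's inner face. With the roller on its boss it clears that face when the collar is 4 mm in (14 N); hold it at 15 to 17 N. Friction on the tool then carries it up. Raised 16 to 18 (over the rail top) and let go, it springs out and rests on the rail's top edge.
- fork: The forked tool, upright in the stand, fork down, 90 g. Origin: underside of its bolster, where handle meets blade; z up along the handle, x across the blade. Blue handle 26 (x) by 18 (y) from z = 4 to 66, steel bolster 30 by 20 at z = 0 to 4. Grip it on the 18 mm faces, near z = 26. Blade 20 wide (x), 3 thick (y), down to z = -42.
- fork_tip (a point): Middle of the fork's lower end, between the prong tips (z = -42 of the fork). The slot between the prongs is 9 wide (x) and 16 deep from here, the prongs 5.5 wide and 3 thick (y): it straddles the 6 mm spring pin from above, between collar and flange, and bears on the collar with either flat side.
- stand: Wooden tool stand, fixed, 160 (x) by 60 (y) by 55 high, origin at the centre of its underside. Two fixed driver handles 22 in diameter stand on it at x = -62 and +62, tops at z = 119.
- slot (a point): Middle of the mouth of the fork's slot in the top of the stand (z = 55): 25 (stand x) by 9 (stand y), 49 deep. The fork stands in it with its bolster resting on the top and its x along the stand's x.
- tray: Red open tray, fixed, 140 (x) by 230 (y) outside, walls 4 thick and 35 high, floor 4 thick. Origin: centre of its underside. The roller fits with its axis along the tray's y.
- good_roller: A sound roller, like the worn one in all sizes but bright steel; it sits in the other middle place, locked by its own spring pin, and must stay. Origin: middle of its axis.
- cuff0: Chrome cuff, a ring 48 in diameter and 42 high, bystander. Origin: centre of its underside.
- cuff1: Chrome cuff, as cuff0. Origin: centre of its underside.
- cuff2: Chrome cuff, as cuff0. Origin: centre of its underside.
- jar: Amber glass jar 60 in diameter, 85 high, bystander. Origin: centre of its underside.
- spanner: Spanner 170 long lying on the bench, bystander. Origin: centre of its underside.
- spool: Grey plastic spool 56 in diameter, 40 high, bystander. Origin: centre of its underside.
- mallet: Hammer 200 long lying on the bench, bystander. Origin: centre of its underside.
Mind the look-alikes: they are no part of the job. What is shaped like the worn_roller but purple is not meant.

How it is judged:
By the outcome, as a careful person would: the job done as asked, in the order asked, and still so for the second after the job is handed in, with the robot touching nothing.
It also fails if it takes over 72 s, if anything falls off the work surface, if the arm or the gripper's body presses on something with over 40 N, if the wrist force passes 120 N, or if a joint passes its speed limit or range.

## Working session

There is one attempt and no reset: what is moved stays moved. The work goes in short steps, Python scripts to look and compute and a tool call to move; the robot and the scene stay as the last step left them, time stands still between calls to the robot, and variables do not carry over. Pictures are saved under pics/ and viewed, and the job is handed in when it is done.

Besides the shell and the picture viewer there is one more tool, called after "Call:" in YAML: its name, and indented under it one key for each argument. apply_moves: Moves the arm, as the interface text tells. Its arguments: {"type":"object","properties":{"deltas":{"type":"array"},"force":{"type":"number"}},"required":["deltas"]}

```bash
ls; mkdir -p pics
cat > h.py <<'E'
import numpy as np, cv2
from plant import read_state, capture, camera_info, job_done, pinch_z
E
python3 - <<'E'
from h import *
print(read_state()); print(pinch_z if not callable(pinch_z) else pinch_z())
for n in ("side","top"):
    im=capture(n); cv2.imwrite(f"pics/{n}0.png",im[:,:,::-1]); print(camera_info(n))
E
```

```text
pics
{'time': 0.0, 'joint_pos': array([ 9.90709156e-01,  3.81190581e-01,  1.29824977e+00,  2.25547223e-05,
        1.46362558e+00, -2.15317165e-01]), 'joint_vel': array([-0.00163111, -0.00018173,  0.00020988, -0.00132886, -0.00059626,
        0.00208315]), 'effort': array([-3.41569676e-04, -4.48457479e+01, -2.31289333e+01, -2.09406380e-04,
        4.68676037e-03, -3.02774288e-05]), 'eef_pos': array([196.0439288 , 513.55856656, 230.71840588]), 'tool_rot': array([-5.69704419e-01, -3.08890305e+00,  2.11955885e-03]), 'wrist_force': array([ 0.02687444,  0.03373165, -0.02269035]), 'torque': array([0.03615719, 0.00197348, 0.01298223]), 'grip_width': 0.9969788476740772}
18.700000000000003
{'mtx': array([[474.00588624,   0.        , 317.31838041],
       [  0.        , 474.00588624, 190.99067377],
       [  0.        ,   0.        ,   1.        ]]), 'distortion': array([0.0265783, 0.       , 0.       , 0.       , 0.       ]), 'eye': array([ 149.60310988, -706.42100784,  974.81223404]), 'rotation': array([ 0.69100495, -0.14940742, -0.46388718])}
{'mtx': array([[480.28637757,   0.        , 309.04863677],
       [  0.        , 480.28637757, 197.39902036],
       [  0.        ,   0.        ,   1.        ]]), 'distortion': array([-0.09982785,  0.        ,  0.        ,  0.        ,  0.        ]), 'eye': array([ 297.30855221,  -29.58929453, 1658.60471668]), 'rotation': array([ 0.1100776 , -0.0840465 , -1.59811035])}
```

View pics/side0.png

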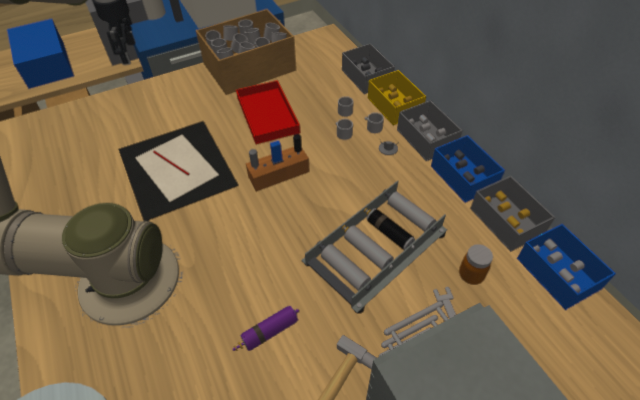

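View pics/top0.png

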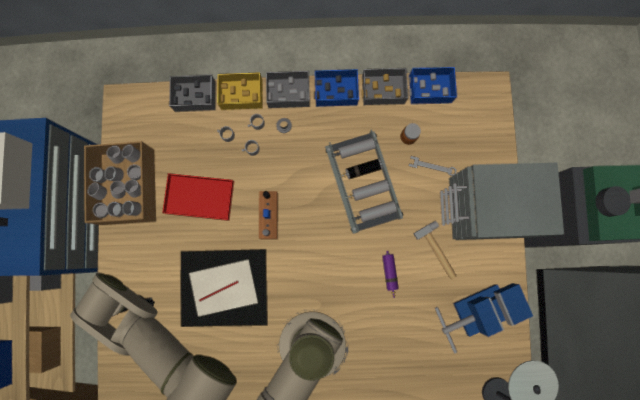

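```bash
cat > h.py <<'E'
import numpy as np, cv2
from scipy.spatial.transform import Rotation as R
from plant import read_state, capture, camera_info, job_done, pinch_z
CI={n:camera_info(n) for n in ("side","top")}
def proj(n,P):
    c=CI[n]; P=np.atleast_2d(np.asarray(P,float))
    q=R.from_rotvec(c['rotation']).inv().apply(P-c['eye'])
    q=q*[1,-1,-1]
    uv,_=cv2.projectPoints(q.reshape(-1,1,3),np.zeros(3),np.zeros(3),c['mtx'],c['distortion'])
    return uv.reshape(-1,2)
def ray(n,uv):
    c=CI[n]; uv=np.atleast_2d(np.asarray(uv,float))
    x=cv2.undistortPoints(uv.reshape(-1,1,2),c['mtx'],c['distortion']).reshape(-1,2)
    d=np.c_[x[:,0],-x[:,1],-np.ones(len(x))]
    d=R.from_rotvec(c['rotation']).apply(d)
    return c['eye'],d/np.linalg.norm(d,axis=1)[:,None]
def onz(n,uv,z):
    e,d=ray(n,uv); t=(z-e[2])/d[:,2]; return e+t[:,None]*d
def tri(uvs,uvt):
    A=np.zeros((3,3));b=np.zeros(3);L=[]
    for n,uv in(("side",uvs),("top",uvt)):
        e,d=ray(n,uv);d=d[0];M=np.eye(3)-np.outer(d,d);A+=M;b+=M@e;L.append((e,M))
    X=np.linalg.solve(A,b); return X,[np.linalg.norm(M@(X-e)) for e,M in L]
def crop(im,x0,y0,x1,y1,s,fn):
    c=cv2.resize(im[y0:y1,x0:x1],None,fx=s,fy=s,interpolation=cv2.INTER_CUBIC)
    cv2.imwrite(fn,c[:,:,::-1])
E
python3 - <<'E'
from h import *
s=cv2.imread("pics/side0.png")[:,:,::-1];t=cv2.imread("pics/top0.png")[:,:,::-1]
crop(s,295,175,455,315,5,"pics/s_track.png")
crop(t,315,120,415,240,5,"pics/t_track.png")
crop(s,230,75,400,195,4,"pics/s_stand.png")
crop(t,155,110,305,250,4,"pics/t_stand.png")
st=read_state()
print(proj("side",st['eef_pos']),proj("top",st['eef_pos']),proj("top",[[0,0,0]]))
E
```

```text
[[130.37666223  57.88657135]] [[137.34562667 294.93829758]] [[311.76587642 344.87110352]]
```

View pics/s_track.png

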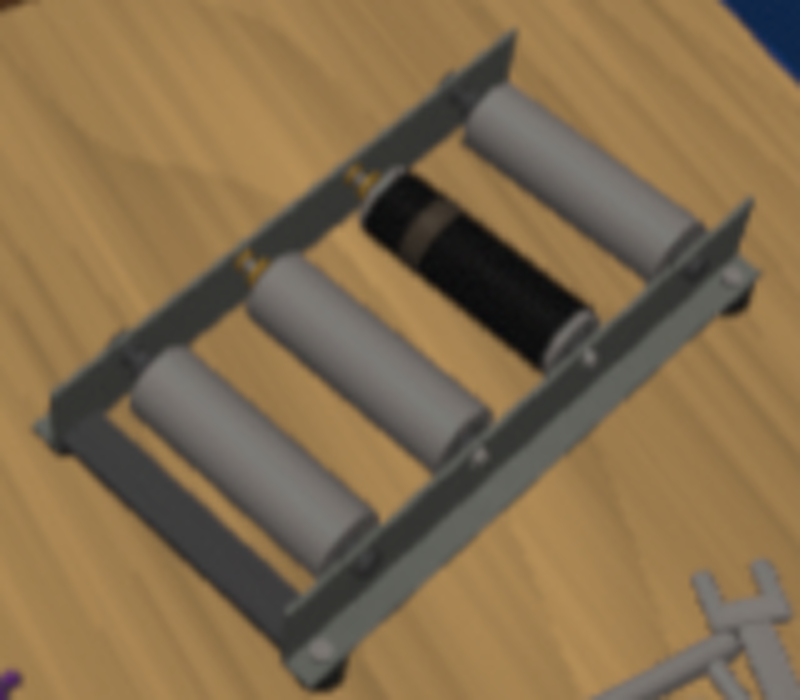

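View pics/t_track.png

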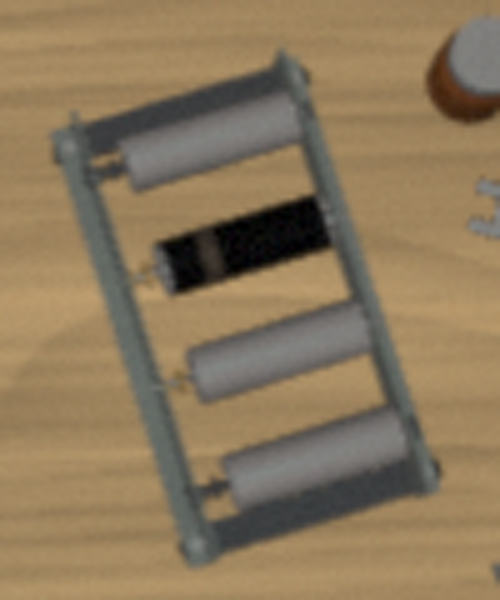

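View pics/s_stand.png

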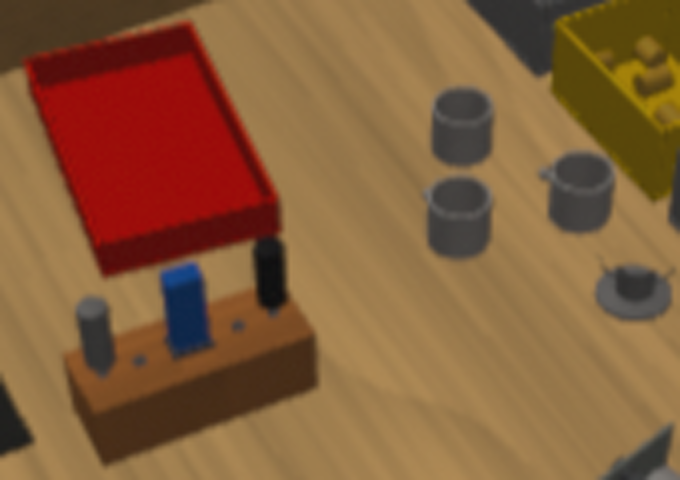

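View pics/t_stand.png

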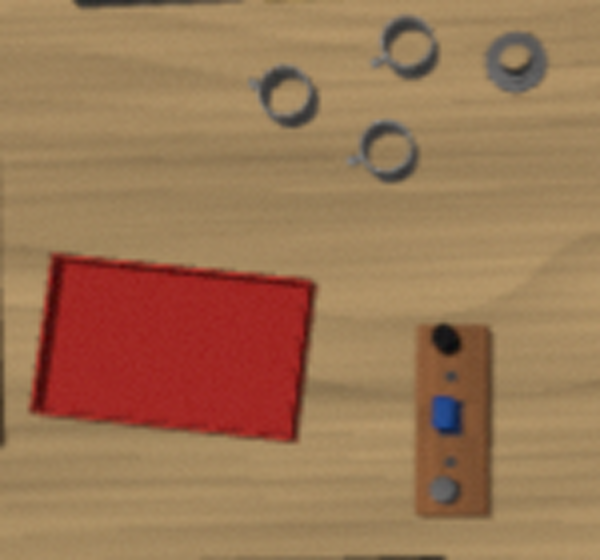

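Run:
```python
from h import *
s=cv2.imread("pics/side0.png")[:,:,::-1];t=cv2.imread("pics/top0.png")[:,:,::-1]
def big(m,win):
    x0,y0,x1,y1=win; mm=np.zeros(m.shape,np.uint8); mm[y0:y1,x0:x1]=m[y0:y1,x0:x1]
    c,_=cv2.findContours(mm,cv2.RETR_EXTERNAL,cv2.CHAIN_APPROX_NONE); c=max(c,key=cv2.contourArea); return c,mm
for n,im,ws in(("side",s,dict(blue=(265,135,290,170),red=(230,75,310,145),blk=(360,205,420,255))),("top",t,dict(blue=(258,200,275,222),red=(155,165,245,230),blk=(340,150,390,185)))):
    I=im.astype(int);r,g,b=I[...,0],I[...,1],I[...,2]
    ms=dict(blue=(b>r+25),red=(r>g+60)&(r>60),blk=(r+g+b<110))
    for k,w in ws.items():
        c,mm=big(ms[k],w); M=cv2.moments(c); rc=cv2.minAreaRect(c)
        print(n,k,mm.sum(),"cen",(round(np.nonzero(mm)[1].mean(),2),round(np.nonzero(mm)[0].mean(),2)),"rect",rc)
# top stand colours
print(t[205,255:285].tolist()); print(t[188:196,268].tolist())
```

```text
side blue 186 cen (np.float64(275.7), np.float64(151.27)) rect ((275.6550598144531, 151.4126739501953), (20.815784454345703, 9.251461029052734), 82.40535736083984)
side red 2659 cen (np.float64(267.51), np.float64(111.23)) rect ((268.29510498046875, 110.44391632080078), (61.6837158203125, 48.94200134277344), 69.775146484375)
side blk 591 cen (np.float64(389.61), np.float64(228.67)) rect ((388.4269104003906, 227.826416015625), (44.85785675048828, 15.18625259399414), 37.405357360839844)
top blue 56 cen (np.float64(266.05), np.float64(213.07)) rect ((266.0, 213.0), (8.0, 6.0), 90.0)
top red 2669 cen (np.float64(197.51), np.float64(196.2)) rect ((197.30410766601562, 196.11097717285156), (67.10294342041016, 40.56535720825195), 6.009005546569824)
top blk 292 cen (np.float64(364.65), np.float64(168.04)) rect ((368.458740234375, 166.86239624023438), (10.152959823608398, 22.030004501342773), 73.3007583618164)
[[156, 130, 93], [156, 132, 94], [153, 128, 90], [151, 118, 83], [144, 99, 64], [141, 93, 59], [138, 91, 57], [142, 94, 59], [140, 92, 57], [135, 87, 53], [131, 88, 57], [121, 84, 57], [105, 77, 57], [111, 79, 58], [116, 76, 49], [127, 83, 53], [126, 83, 52], [122, 80, 49], [121, 80, 47], [122, 79, 49], [120, 78, 48], [105, 68, 43], [94, 70, 48], [132, 107, 75], [156, 131, 93], [155, 129, 91], [158, 132, 95], [156, 129, 91], [158, 133, 94], [156, 130, 91]]
[[154, 130, 90], [150, 125, 88], [146, 121, 84], [114, 87, 57], [69, 46, 33], [37, 23, 22], [27, 25, 24], [18, 19, 16]]
```

Run:
```python
from h import *
s=cv2.imread("pics/side0.png")[:,:,::-1];t=cv2.imread("pics/top0.png")[:,:,::-1]
crop(s,297,230,347,280,14,"pics/a1.png")
crop(s,360,175,410,225,14,"pics/a2.png")
a=[]
for (x,y) in((320,135),(365,122),(345,212),(390,200)):
    a.append(cv2.resize(t[y:y+30,x:x+30],None,fx=13,fy=13,interpolation=cv2.INTER_CUBIC)[:290])
cv2.imwrite("pics/a3.png",np.vstack([np.hstack(a[:2]),np.hstack(a[2:])])[:,:,::-1])
a=[]
for (x,y) in((297,250),(385,175),(345,290),(425,205)):
    a.append(cv2.resize(s[y:y+30,x:x+30],None,fx=13,fy=13,interpolation=cv2.INTER_CUBIC)[:290])
cv2.imwrite("pics/a4.png",np.vstack([np.hstack(a[:2]),np.hstack(a[2:])])[:,:,::-1])
```

```text
(no output)
```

View pics/a3.png

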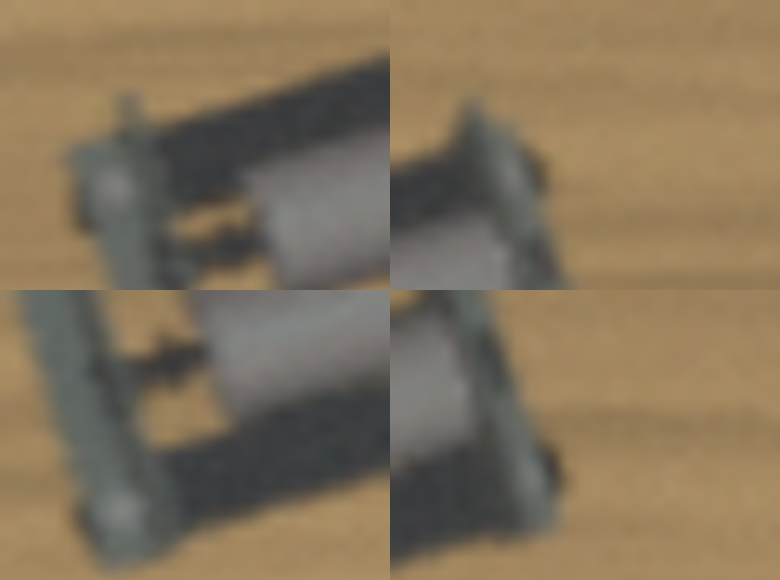

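View pics/a4.png

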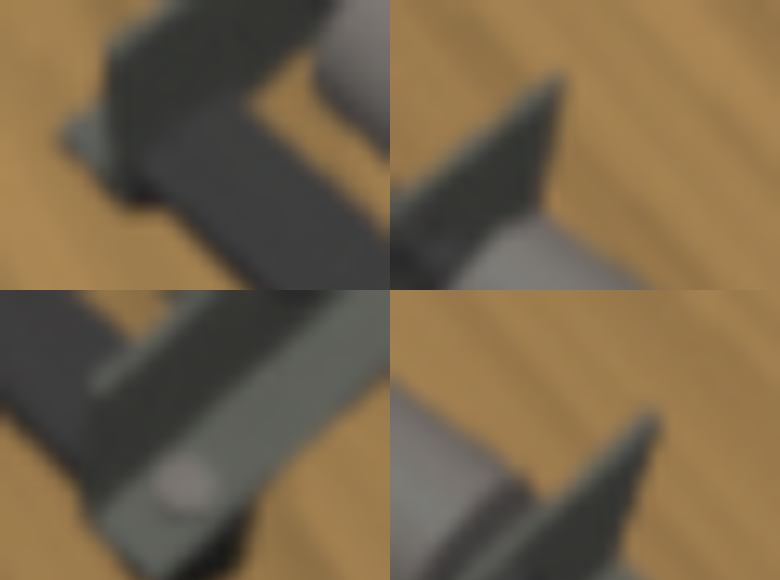

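View pics/a2.png

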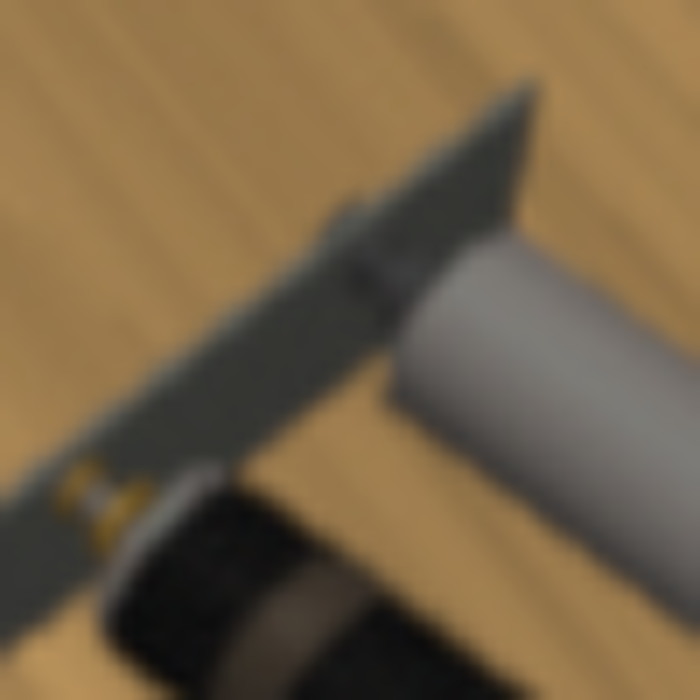

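Run:
```python
from h import *
f=lambda U,V,x0,y0,s=13:((U+.5)/s-.5+x0,(V+.5)/s-.5+y0)
S=dict(ln=f(112,55,297,250),lf=f(172,78,385,175),pn=f(95,97,345,290),pf=f(266,120,425,205))
T=dict(lf=f(128,97,320,135),pf=f(82,102,365,122),pn=f(155,240,390,200))
P={}
for k,v in S.items(): P[k]=onz("side",v,60)[0]; print("S",k,np.round(v,1),P[k].round(1))
for k,v in T.items(): print("T",k,np.round(v,1),onz("top",v,60)[0].round(1))
for k in T: print(k,tri(S[k],T[k]))
n=np.linalg.norm
print(n(P['lf']-P['ln']),n(P['pf']-P['pn']),n(P['lf']-P['pf']),n(P['ln']-P['pn']))
for a,b in(("ln","lf"),("pn","pf")):
    d=P[b]-P[a]; print(np.degrees(np.arctan2(d[1],d[0])))
```

```text
S ln [305.2 253.8] [ 378.4 -166.3   60. ]
S lf [397.8 180.5] [685.9 -80.2  60. ]
S pn [351.8 297. ] [ 418.  -309.2   60. ]
S pf [445.  213.8] [ 726.2 -222.9   60. ]
T lf [329.4 142. ] [683.4 -80.6  60. ]
T pf [370.8 129.4] [ 723.2 -223.8   60. ]
T pn [401.5 218. ] [ 416.8 -312.4   60. ]
lf (array([683.91183677, -81.00983234,  61.60571237]), [np.float64(1.0126458583377118), np.float64(1.0126458583376097)])
pf (array([ 723.36929332, -224.02740338,   62.81766106]), [np.float64(1.0384572621042871), np.float64(1.0384572621044683)])
pn (array([ 416.41612796, -311.48165606,   65.23540544]), [np.float64(0.05905184297151017), np.float64(0.05905184297160018)])
319.27464557003356 320.05837827029495 148.27708069031235 148.2770320369649
15.652808224894397
15.652739540563209
```

Run:
```python
from h import *
s=cv2.imread("pics/side0.png")[:,:,::-1];t=cv2.imread("pics/top0.png")[:,:,::-1]
crop(s,240,128,316,195,10,"pics/b1.png")
crop(t,250,183,288,245,9,"pics/b2.png")
crop(s,230,75,306,150,8,"pics/b3.png")
crop(t,155,165,243,228,8,"pics/b4.png")
```

```text
(no output)
```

View pics/b1.png

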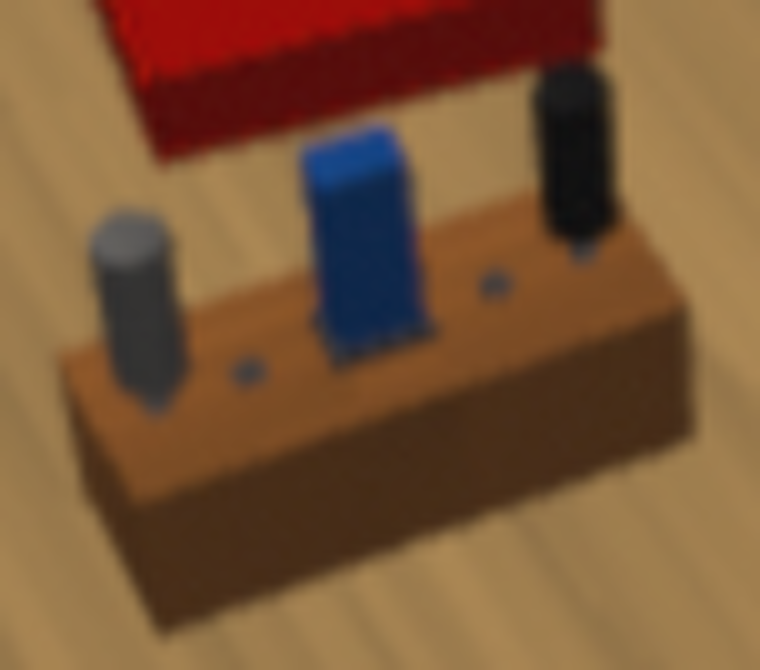

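View pics/b2.png

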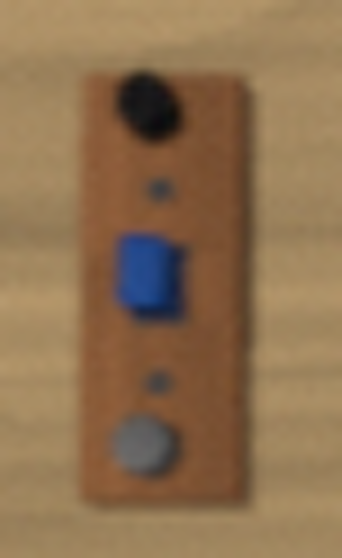

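View pics/b3.png

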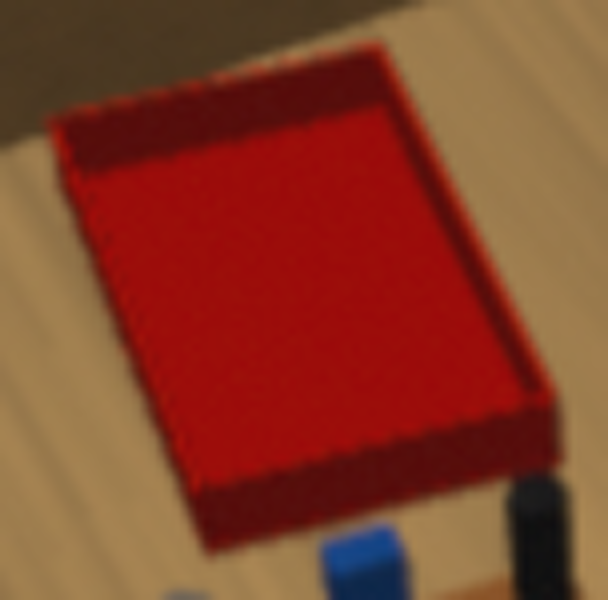

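View pics/b4.png

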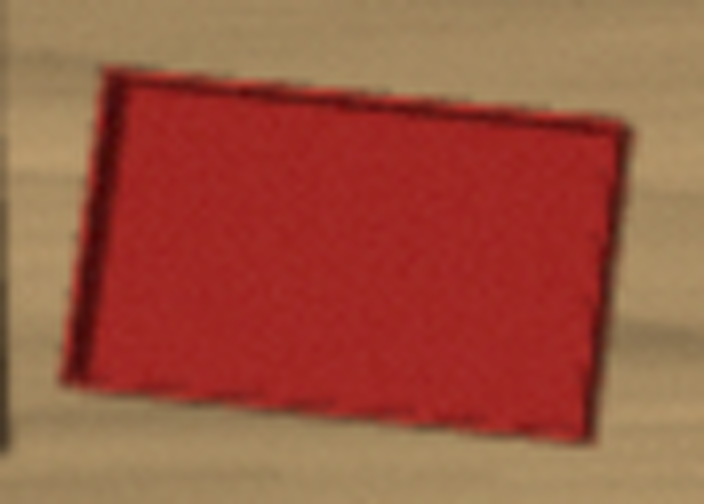

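Run:
```python
from h import *
f=lambda U,V,x0,y0,s:((U+.5)/s-.5+x0,(V+.5)/s-.5+y0)
S=dict(A=f(62,358,240,128,10),B=f(143,500,240,128,10),C=f(686,300,240,128,10),D=f(600,170,240,128,10))
T=dict(A=f(80,500,250,183,9),B=f(243,500,250,183,9),C=f(243,75,250,183,9),D=f(83,75,250,183,9))
for k in S:
    print(k,onz("side",S[k],55)[0].round(1),onz("top",T[k],55)[0].round(1))
for n,L in(("side",S),("top",T)):
    P={k:onz(n,v,55)[0] for k,v in L.items()}
    d=P['C']-P['B']; print(n,"BC len",np.linalg.norm(d),"yaw",np.degrees(np.arctan2(d[1],d[0])), "AB",np.linalg.norm(P['A']-P['B']),"cen",sum(P.values())/4)
# holes on top between at symmetric; handle top z=121
hs=[f(*p,240,128,10) for p in((303,148),(393,122),(408,160),(317,190))]
print("handle side",[onz("side",p,121)[0].round(1) for p in hs], np.mean([onz("side",p,121)[0] for p in hs],0))
ht=[f(*p,250,183,9) for p in((119,233),(166,238),(166,302),(118,300))]
print("handle top",[onz("top",p,121)[0].round(1) for p in ht], np.mean([onz("top",p,121)[0] for p in ht],0))
for nm,a,b in(("hole1",(248,372),(158,383)),("hole2",(496,285),(160,190))):
    print(nm,onz("side",f(*a,240,128,10),55)[0].round(1),onz("top",f(*b,250,183,9),55)[0].round(1))
# drivers top
print("grey",onz("side",f(135,238,240,128,10),119)[0],onz("top",f(145,444,250,183,9),119)[0])
# bottom of handle/bolster
Y=dict(fl=f(52,122,230,75,8),fr=f(380,45,230,75,8),nr=f(553,400,230,75,8),nl=f(200,488,230,75,8))
Z=dict(fl=f(103,68,155,165,8),nl=f(63,385,155,165,8),nr=f(592,440,155,165,8),fr=f(630,122,155,165,8))
for n,L in(("side",Y),("top",Z)):
    P={k:onz(n,v,35)[0] for k,v in L.items()}
    print(n,{k:v.round(1).tolist() for k,v in P.items()},"cen",(sum(P.values())/4).round(1))
```

```text
A [365.8 166.6  55. ] [364.2 167.1  55. ]
B [365.5 109.   55. ] [362.6 106.4  55. ]
C [522.6 106.5  55. ] [521.6 103.1  55. ]
D [524.1 162.6  55. ] [523.5 163.4  55. ]
side BC len 157.19871279018093 yaw -0.9043162708066477 AB 57.62421646471739 cen [444.51222492 136.19449519  55.        ]
top BC len 159.08000125917115 yaw -1.181078766540035 AB 60.690087611734725 cen [442.96859476 134.98611241  55.        ]
handle side [array([433.2, 144.1, 121. ]), array([457.7, 141.8, 121. ]), array([455.3, 127.1, 121. ]), array([430.2, 128.2, 121. ])] [444.07682899 135.29131239 121.        ]
handle top [array([456.6, 143.4, 121. ]), array([454.3, 126.5, 121. ]), array([431.3, 126.9, 121. ]), array([432.5, 144.1, 121. ])] [443.68859318 135.22224271 121.        ]
hole1 [407.7 138.2  55. ] [406.9 137.2  55. ]
hole2 [479.8 136.1  55. ] [479.2 135.1  55. ]
grey [382.91450601 136.31951884 119.        ] [380.8755699  135.59534919 119.        ]
side {'fl': [463.3, 499.6, 35.0], 'fr': [598.0, 482.5, 35.0], 'nr': [566.7, 258.0, 35.0], 'nl': [434.2, 276.5, 35.0]} cen [515.5 379.1  35. ]
top {'fl': [599.0, 484.5, 35.0], 'nl': [461.0, 500.9, 35.0], 'nr': [430.9, 270.8, 35.0], 'fr': [567.5, 253.2, 35.0]} cen [514.6 377.3  35. ]
```

```bash
cat >> h.py <<'E'
def yaw_of(rot):  # world angle (deg) of tool y axis
    y=R.from_rotvec(rot).as_matrix()[:,1]; return np.degrees(np.arctan2(y[1],y[0]))
def plan(target,yaw=None,st=None):
    """print delta to reach tcp target (mm) with tool y at world angle yaw (mod 180)"""
    st=st or read_state(); M=R.from_rotvec(st['tool_rot']).as_matrix()
    d=M.T@(np.asarray(target)-st['eef_pos'])/1000
    cy=yaw_of(st['tool_rot']); sp=0
    if yaw is not None:
        dy=(yaw-cy+90)%180-90; sp=dy*np.sign(M[2,2])
    print("t",round(float(st['time']),2),"eef",st['eef_pos'].round(2),"yaw",round(cy,2),"tilt",M[:,2].round(4),"F",st['wrist_force'].round(2),"grip",round(float(st['grip_width']),4),"j6",st['joint_pos'][5].round(2))
    print("delta",d.round(4),"spin",round(sp,2))
E
python3 - <<'E'
from h import *
plan([443.8,135.6,180],88.9)
print(R.from_rotvec(read_state()['tool_rot']).as_matrix().round(4), pinch_z)
E
```

```text
t 0.1 eef [196.06 513.59 230.77] yaw 69.1 tilt [-7.0e-04 -1.1e-03 -1.0e+00] F [0.54 0.62 0.39] grip 0.9968 j6 -0.22
delta [-0.3663 -0.2647  0.051 ] spin -19.8
[[-9.342e-01  3.567e-01 -7.000e-04]
 [ 3.567e-01  9.342e-01 -1.100e-03]
 [ 3.000e-04 -1.300e-03 -1.000e+00]] 18.700000000000003
```

Call:
apply_moves:
  deltas:
    - [0.06,[-0.366,-0.265,0.051],-20]
    - [0.06,[-0.366,-0.265,0.051],-20]
    - [0.06,[-0.366,-0.265,0.051],-20]
    - [0.06,[-0.366,-0.265,0.051],-20]
    - [0.06,[-0.366,-0.265,0.051],-20]
    - [0.06,[-0.366,-0.265,0.051],-20]
    - [0.06,[-0.366,-0.265,0.051],-20]
    - [0.06,[-0.366,-0.265,0.051],-20]
    - [0.06,[-0.366,-0.265,0.051],-20]
    - [0.06,[-0.366,-0.265,0.051],-20]
    - [0.06,[-0.366,-0.265,0.051],-20]
    - [0.06,[-0.366,-0.265,0.051],-20]
    - [0.06,[-0.366,-0.265,0.051],-20]
    - [0.06,[-0.366,-0.265,0.051],-20]

```text
time: 1.5
eef_pos: [442.8, 136.5, 180.3]
tool_rot: [-0.022, -3.141, 0.002]
wrist_force: [0.4, 0.4, -0.1]
grip_width: 0.704
```

Run:
```python
from h import *
plan([443.8,135.6,63],88.9)
for n in("side","top"):
    im=capture(n); cv2.imwrite(f"pics/c_{n}.png",im[:,:,::-1])
    if n=="side": crop(im,225,60,335,190,5,"pics/c1.png")
    else: crop(im,225,160,325,260,6,"pics/c2.png")
```

```text
t 1.5 eef [442.79 136.53 180.25] yaw 89.21 tilt [-4.e-04 -1.e-03 -1.e+00] F [ 0.36  0.45 -0.12] grip 0.7043 j6 -1.51
delta [-0.0011 -0.0008  0.1173] spin 0.31
```

View pics/c1.png

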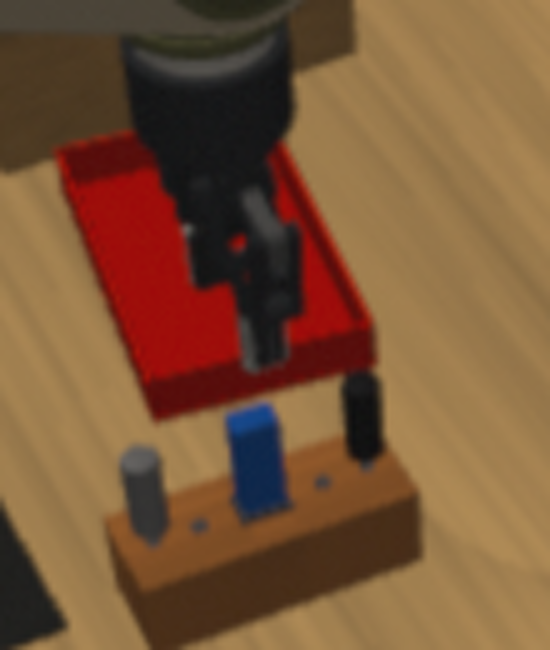

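Call:
apply_moves:
  deltas:
    - [0.06,[-0.001,-0.001,0.04],0.3]
    - [0.06,[-0.001,-0.001,0.08],0.3]
    - [0.06,[-0.001,-0.001,0.117],0.3]
    - [0.06,[-0.001,-0.001,0.117],0.3]
    - [0.06,[-0.001,-0.001,0.117],0.3]
    - [0.06,[-0.001,-0.001,0.117],0.3]

```text
time: 2.2
eef_pos: [445.0, 135.3, 65.0]
tool_rot: [0.03, 3.139, -0.001]
wrist_force: [-0.4, 0.1, 0.0]
grip_width: 0.703
```

Run:
```python
from h import *
plan([443.8,135.6,63],88.9)
```

```text
t 2.2 eef [444.97 135.31  64.98] yaw 88.91 tilt [ 2.8e-03 -9.0e-04 -1.0e+00] F [-0.44  0.1   0.02] grip 0.703 j6 -1.51
delta [0.0012 0.0003 0.002 ] spin 0.01
```

Call:
apply_moves:
  deltas:
    - [0.03,[0.001,0,0.002],0]
    - [0.02,[0.001,0,0.002],0]
    - [0.01,[0.001,0,0.002],0]
    - [0.005,[0.001,0,0.002],0]
    - [0.005,[0.001,0,0.002],0]
    - [0.005,[0.001,0,0.002],0]
    - [0.005,[0.001,0,0.002],0]
    - [0.005,[0.001,0,0.002],0]
  force: 60

```text
time: 3.0
eef_pos: [444.2, 135.4, 63.8]
tool_rot: [0.03, 3.137, -0.001]
wrist_force: [-2.1, 0.5, 6.2]
grip_width: 0.203
```

Run:
```python
from h import *
plan([443.8,135.6,63],88.9)
```

```text
t 3.0 eef [444.24 135.39  63.76] yaw 88.91 tilt [ 4.e-03 -8.e-04 -1.e+00] F [-2.07  0.53  6.17] grip 0.2028 j6 -1.51
delta [0.0004 0.0002 0.0008] spin 0.01
```

Call:
apply_moves:
  deltas:
    - [0.005,[0,0,0],0]
    - [0.005,[0,0,-0.005],0]
    - [0.005,[0,0,-0.02],0]
    - [0.005,[0,0,-0.04],0]
    - [0.005,[0,0,-0.06],0]
    - [0.005,[0,0,-0.08],0]
    - [0.005,[0,0,-0.1],0]
    - [0.005,[0,0,-0.1],0]
    - [0.005,[0,0,-0.1],0]
  force: 110

```text
time: 3.9
eef_pos: [443.6, 135.5, 163.5]
tool_rot: [0.03, 3.137, -0.001]
wrist_force: [-0.3, -0.3, -1.3]
grip_width: 0.198
```

Run:
```python
from h import *
plan([443.8,135.6,163],88.9)
im=capture("side"); crop(im,225,50,335,180,6,"pics/d1.png"); cv2.imwrite("pics/d_side.png",im[:,:,::-1])
```

```text
t 3.9 eef [443.6  135.45 163.51] yaw 88.91 tilt [ 4.1e-03 -8.0e-04 -1.0e+00] F [-0.33 -0.26 -1.31] grip 0.1984 j6 -1.51
delta [-0.0002  0.0002  0.0005] spin 0.01
```

View pics/d1.png

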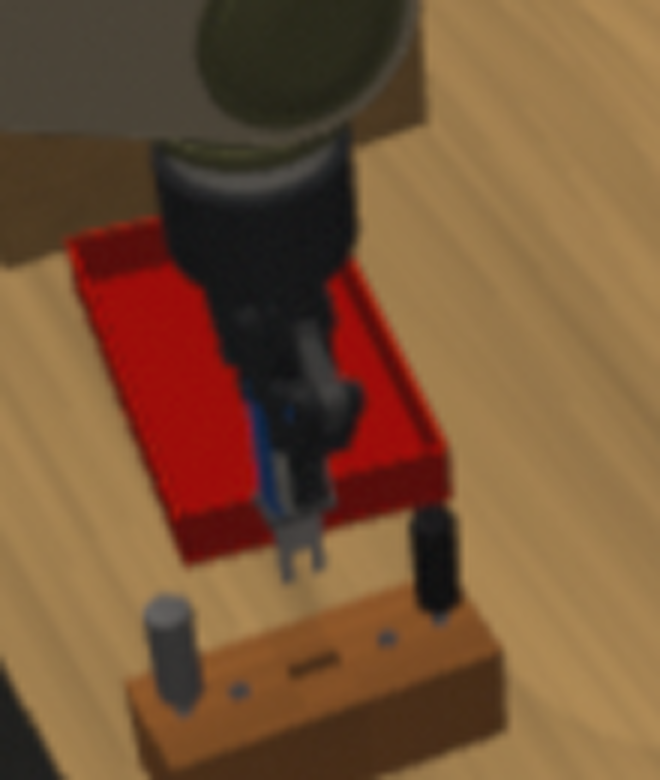

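Run:
```python
from h import *
f=lambda U,V,x0,y0,s:((U+.5)/s-.5+x0,(V+.5)/s-.5+y0)
im=cv2.imread("pics/d_side.png")[:,:,::-1]
crop(im,265,130,290,182,14,"pics/d2.png")
print("slot",onz("side",f(315,664,225,50,6),55)[0])
for p in((290,581),(319,570)): print(onz("side",f(*p,225,50,6),112.7)[0])
```

```text
slot [444.53873722 137.23907596  55.        ]
[436.88665349 134.71203198 112.7       ]
[450.70088335 134.92562464 112.7       ]
```

View pics/d2.png

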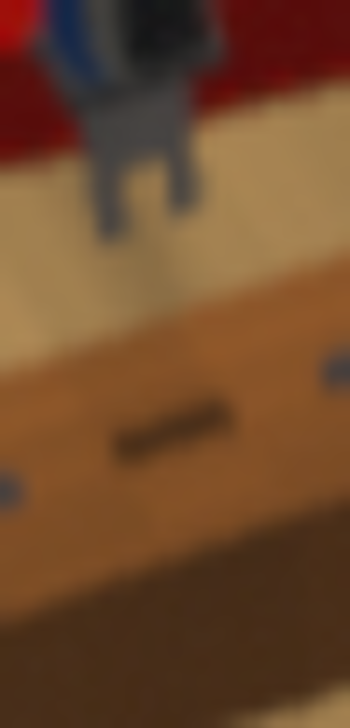

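```bash
cat >> h.py <<'E'
TO=np.array([554.4,-202.8]); TY=np.radians(15.65)
def tw(p,TO=TO):
    p=np.asarray(p,float); c,s=np.cos(TY),np.sin(TY)
    return np.array([TO[0]+c*p[0]-s*p[1],TO[1]+s*p[0]+c*p[1],p[2]])
def wt(P,TO=TO):
    c,s=np.cos(TY),np.sin(TY); d=np.asarray(P)[:2]-TO
    return np.array([c*d[0]+s*d[1],-s*d[0]+c*d[1],P[2]])
E
python3 - <<'E'
from h import *
f=lambda U,V,x0,y0,s:((U+.5)/s-.5+x0,(V+.5)/s-.5+y0)
im=cv2.imread("pics/side0.png")[:,:,::-1].copy()
# black roller edge points & collar check: project model points onto zoom
x0,y0,s=350,175,10
c=cv2.resize(im[y0:y0+75,x0:x0+80],None,fx=s,fy=s,interpolation=cv2.INTER_CUBIC)
def mark(p,col):
    u=proj("side",tw(p))[0]; U=((u-[x0,y0]+.5)*s-.5).astype(int); cv2.circle(c,tuple(int(v) for v in U),2,col,-1)
for y,rad,col in((71,8,(255,255,0)),(78,6,(0,255,0)),(60,20,(255,0,0)),(-60,20,(255,0,0))):
    for a in np.linspace(0,2*np.pi,30): mark((38+rad*np.cos(a),y,50+rad*np.sin(a)),col)
for x in np.linspace(0,160,20): mark((x,81.75,60),(0,255,255))
cv2.imwrite("pics/e1.png",c[:,:,::-1])
E
```

```text
(no output)
```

View pics/e1.png

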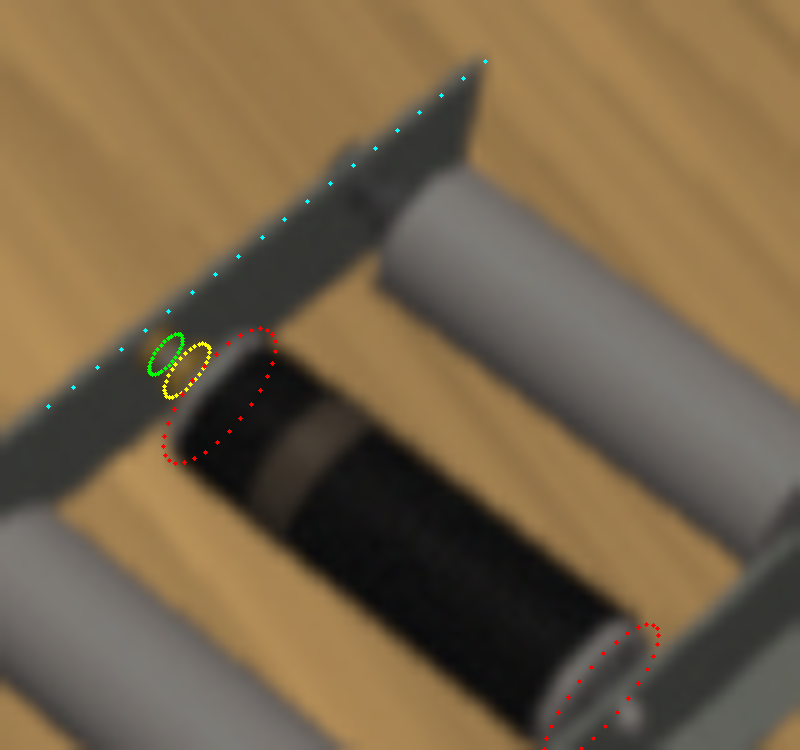

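Run:
```python
from h import *
print(tw((38,75.5,160)))
plan(tw((38,75.5,160)),105.65)
```

```text
[ 570.62434807 -119.84808302  160.        ]
t 3.95 eef [443.35 135.42 163.  ] yaw 88.9 tilt [ 2.7e-03 -8.0e-04 -1.0e+00] F [ 0.41 -0.28 -0.86] grip 0.1917 j6 -1.51
delta [-0.1321 -0.2528  0.0036] spin -16.75
```

Call:
apply_moves:
  deltas:
    - [0.005,[-0.02,-0.038,0],-3]
    - [0.005,[-0.04,-0.076,0],-6]
    - [0.005,[-0.06,-0.114,0],-9]
    - [0.005,[-0.08,-0.152,0],-12]
    - [0.005,[-0.1,-0.19,0],-14]
    - [0.005,[-0.12,-0.228,0],-16]
    - [0.005,[-0.132,-0.253,0.003],-16.7]
    - [0.005,[-0.132,-0.253,0.003],-16.7]
    - [0.005,[-0.132,-0.253,0.003],-16.7]
    - [0.005,[-0.132,-0.253,0.003],-16.7]
    - [0.005,[-0.132,-0.253,0.02],-16.7]
    - [0.005,[-0.132,-0.253,0.035],-16.7]
    - [0.005,[-0.132,-0.253,0.035],-16.7]
    - [0.005,[-0.132,-0.253,0.035],-16.7]
    - [0.005,[-0.132,-0.253,0.035],-16.7]

```text
time: 5.45
eef_pos: [570.9, -119.8, 129.5]
tool_rot: [-0.427, 3.109, -0.003]
wrist_force: [0.6, 0.3, -0.2]
grip_width: 0.196
```

Run:
```python
from h import *
plan(tw((38,75.5,119)),105.65)
im=capture("side"); crop(im,335,160,425,235,8,"pics/f1.png"); cv2.imwrite("pics/f_side.png",im[:,:,::-1])
im=capture("top"); crop(im,300,120,400,210,6,"pics/f2.png"); cv2.imwrite("pics/f_top.png",im[:,:,::-1])
```

```text
t 5.45 eef [ 570.9  -119.79  129.55] yaw 105.64 tilt [ 0.0041 -0.0014 -1.    ] F [ 0.63  0.32 -0.17] grip 0.196 j6 -2.25
delta [0.0003 0.     0.0105] spin -0.01
```

View pics/f1.png

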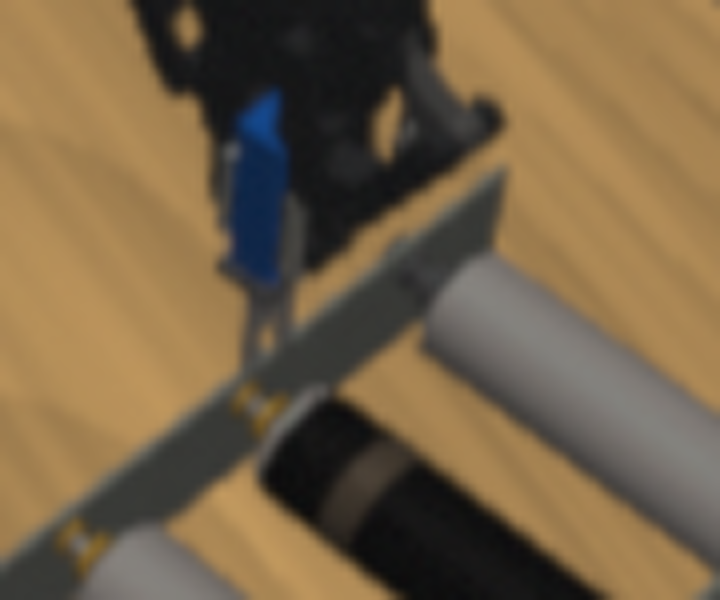

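View pics/f2.png

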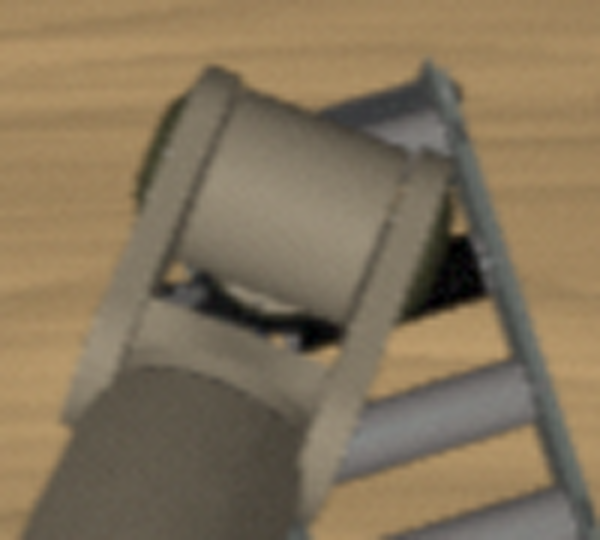

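Run:
```python
from h import *
im=cv2.imread("pics/f_side.png")[:,:,::-1]
crop(im,355,190,380,220,22,"pics/f3.png")
```

```text
(no output)
```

View pics/f3.png

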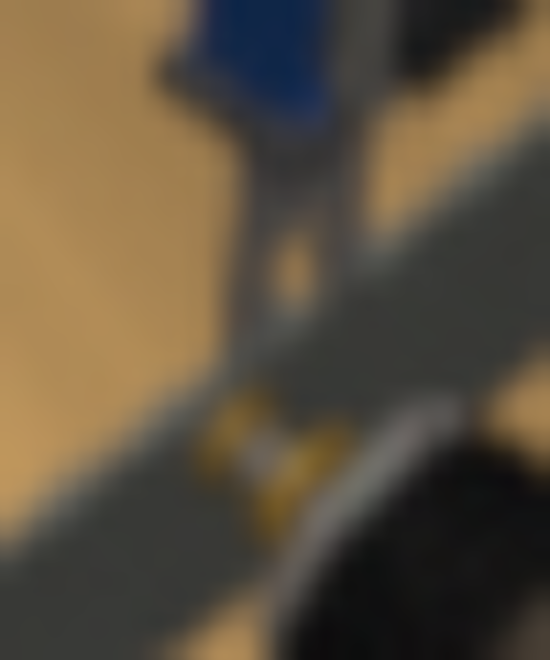

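Run:
```python
from h import *
x0,y0,s=355,190,22
def Z(P): u=proj("side",P)[0]; return ((u-[x0,y0]+.5)*s-.5).round(0)
st=dict(eef=np.array([570.9,-119.79,129.55]))
fo=st['eef']-[0,0,8.8]; a=np.radians(15.65); ex=np.array([np.cos(a),np.sin(a),0]); ey=np.array([-np.sin(a),np.cos(a),0]); ez=np.array([0,0,1])
F=lambda x,y,z: Z(fo+x*ex+y*ey+z*ez)
print("slot top",F(0,0,-26),"tip",F(0,0,-42),"prong outer L top/bot",F(-10,0,-5),F(-10,0,-42),"R",F(10,0,-5),F(10,0,-42))
print("inner L",F(-4.5,0,-26),F(-4.5,0,-42),"R",F(4.5,0,-26),F(4.5,0,-42))
print("bolster bottom corners",[F(x,y,0).tolist() for x,y in((-15,-10),(15,-10),(15,10),(-15,10))])
print("handle bottom corner",[F(x,y,4).tolist() for x,y in((-13,-9),(13,-9),(-13,9))])
print("handle top",[F(x,y,66).tolist() for x,y in((-13,-9),(13,-9),(-13,9))])
for y in(71,74.5,78): print("pin",y,Z(tw((38,y,50))),"top",Z(tw((38,y,53))))
print("flange c",Z(tw((38,79.5,50))),"r",Z(tw((44,78,50))),Z(tw((38,78,56))),Z(tw((32,78,50))),Z(tw((38,78,44))))
print("collar c",Z(tw((38,69,50))),"r",Z(tw((46,67,50))),Z(tw((38,67,58))),Z(tw((30,67,50))))
```

```text
slot top [299. 209.] tip [290. 301.] prong outer L top/bot [247. 135.] [227. 351.] R [376.  35.] [352. 252.]
inner L [271. 231.] [262. 323.] R [328. 187.] [318. 279.]
bolster bottom corners [[287.0, 183.0], [480.0, 32.0], [342.0, -70.0], [149.0, 78.0]]
handle bottom corner [[295.0, 143.0], [463.0, 13.0], [171.0, 49.0]]
handle top [[334.0, -248.0], [509.0, -380.0], [204.0, -343.0]]
pin 71 [302. 486.] top [303. 470.]
pin 74.5 [279. 468.] top [280. 452.]
pin 78 [256. 450.] top [257. 434.]
flange c [246. 443.] r [293. 421.] [259. 417.] [219. 480.] [253. 483.]
collar c [315. 496.] r [377. 467.] [333. 463.] [279. 546.]
```

Run:
```python
from h import *
im=cv2.imread("pics/side0.png")[:,:,::-1].astype(np.float32)
def samp(P):
    uv=np.array([proj("side",p)[0] for p in P],np.float32)
    return cv2.remap(im,uv[:,0].reshape(-1,1),uv[:,1].reshape(-1,1),cv2.INTER_CUBIC).reshape(-1,3)
ys=np.arange(74,96,1.0)
print("lock")
xs=np.r_[np.arange(-25,25,2),np.arange(60,100,2),np.arange(130,150,2)]
for y in ys:
    v=samp([tw((x,y,60)) for x in xs]).mean(0); print(y,v.round(0))
print("plain")
for y in np.arange(-80,-54,1.0):
    v=samp([tw((x,y,60)) for x in np.r_[-20:20:2,55:95:2]]).mean(0); print(y,v.round(0))
```

```text
lock
74.0 [55. 55. 51.]
75.0 [54. 55. 51.]
76.0 [54. 54. 51.]
77.0 [54. 54. 51.]
78.0 [54. 55. 52.]
79.0 [56. 57. 54.]
80.0 [61. 62. 59.]
81.0 [70. 70. 65.]
82.0 [83. 81. 73.]
83.0 [98. 92. 79.]
84.0 [114. 102.  83.]
85.0 [129. 111.  84.]
86.0 [142. 118.  83.]
87.0 [152. 123.  82.]
88.0 [157. 125.  80.]
89.0 [160. 126.  79.]
90.0 [161. 127.  79.]
91.0 [161. 127.  79.]
92.0 [161. 127.  79.]
93.0 [161. 127.  79.]
94.0 [161. 127.  79.]
95.0 [161. 127.  79.]
plain
-80.0 [60. 61. 57.]
-79.0 [55. 56. 53.]
-78.0 [53. 54. 51.]
-77.0 [53. 54. 51.]
-76.0 [53. 54. 51.]
-75.0 [53. 54. 51.]
-74.0 [53. 54. 51.]
-73.0 [53. 54. 51.]
-72.0 [53. 54. 51.]
-71.0 [54. 54. 51.]
-70.0 [56. 57. 53.]
-69.0 [62. 63. 59.]
-68.0 [71. 72. 68.]
-67.0 [84. 83. 77.]
-66.0 [97. 93. 83.]
-65.0 [109. 100.  84.]
-64.0 [120. 104.  81.]
-63.0 [127. 106.  77.]
-62.0 [132. 108.  74.]
-61.0 [134. 108.  73.]
-60.0 [134. 108.  73.]
-59.0 [133. 108.  73.]
-58.0 [132. 107.  72.]
-57.0 [131. 106.  71.]
-56.0 [130. 105.  70.]
-55.0 [129. 104.  69.]
```

Run:
```python
from h import *
im=cv2.imread("pics/side0.png")[:,:,::-1].astype(np.float32)
x0,y0,s=355,195,24
c=cv2.resize(im[y0:y0+25,x0:x0+30],None,fx=s,fy=s,interpolation=cv2.INTER_NEAREST).astype(np.uint8)
c2=c.copy()
def mark(p,col):
    u=proj("side",tw(p))[0]; U=((u-[x0,y0]+.5)*s-.5).astype(int); cv2.circle(c2,tuple(int(v) for v in U),2,col,-1)
for X in(38,):
  for y,rad,col in((71,8,(255,255,0)),(67,8,(255,160,0)),(78,6,(0,255,0)),(81,6,(0,180,0)),(60,20,(255,0,0))):
    for a in np.linspace(0,2*np.pi,40): mark((X+rad*np.cos(a),y,50.5+rad*np.sin(a)),col)
cv2.imwrite("pics/e2.png",np.ascontiguousarray(c2[:,:,::-1]))
I=im[200:216,358:376]
print((I[...,0]-I[...,2]).astype(int))
```

```text
[[83 82 81 80 78 78 77 77 77 78 77 76 70 57 37 19  7  3]
 [83 83 81 81 79 78 78 78 78 77 77 72 52 25 10  5  2  2]
 [85 83 82 81 80 79 79 78 77 76 71 53 26  8  3  3  2  2]
 [86 85 83 82 81 81 80 78 73 62 43 27  9  3  2  2  2  3]
 [85 86 85 82 82 82 80 73 55 32 12  7  3  3  2  2  3  3]
 [85 86 84 84 83 81 74 55 27 10  4  3  3  3  3  3  2  3]
 [84 85 85 85 81 73 51 27 11  5  3  2  2  3  3  2  3  2]
 [85 85 85 80 62 45 22 17 23 11  3  2  1  3  2  3  3  3]
 [85 84 78 59 30 13 19 47 51 27  6  7  7  4  3  5  6  5]
 [84 78 59 30 10 11 36 65 43 24 20 35 36 12  6  7  6  6]
 [71 53 30 10  3 16 47 48 22 25 53 67 50 18  7  6  5  2]
 [40 21  8  2  3 12 35 26 20 44 72 62 29 11  4  4  2  0]
 [11  5  3  3  3  4 11 16 33 68 61 27 13  4  2 -1  0  1]
 [ 4  3  2  3  3  2  3  8 33 62 36 14  6  2  1  0  1  0]
 [ 3  3  2  2  2  2  2  5 21 39 23  9  4  1  1  1  0 -1]
 [ 3  2  2  2  3  2  3  3  9 17 13  7  3  0 -1  1  1  2]]
```

View pics/e2.png

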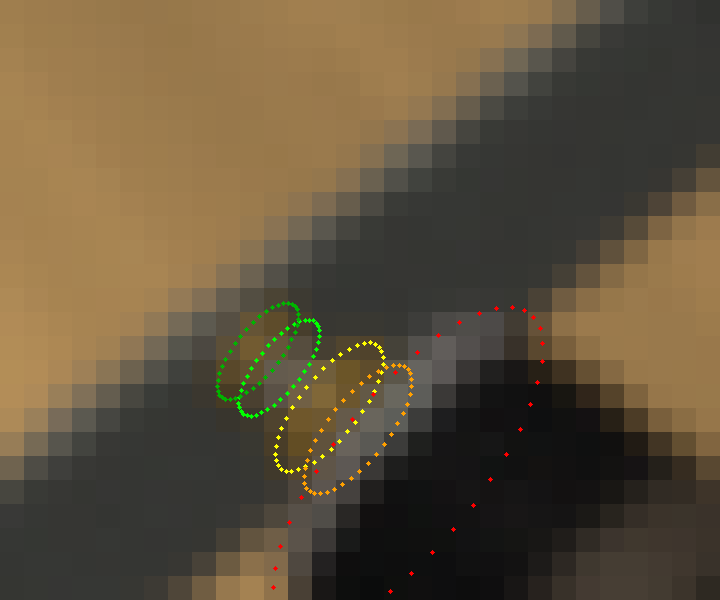

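Run:
```python
from h import *
plan(tw((38.3,76.0,112)),105.65)
```

```text
t 5.55 eef [ 570.85 -119.98  129.4 ] yaw 105.62 tilt [ 0.004  -0.0014 -1.    ] F [ 0.47  0.02 -1.61] grip 0.199 j6 -2.25
delta [-0.0001  0.0007  0.0174] spin -0.03
```

Call:
apply_moves:
  deltas:
    - [0.005,[0,0.0007,0.008],0]
    - [0.005,[0,0.0007,0.0165],0]
    - [0.005,[0,0.0007,0.0165],0]
    - [0.005,[0,0.0007,0.0165],0]

```text
time: 5.95
eef_pos: [570.6, -119.3, 112.5]
tool_rot: [-0.426, 3.109, -0.002]
wrist_force: [0.4, 0.0, -0.5]
grip_width: 0.195
```

Run:
```python
from h import *
plan(tw((38.3,76.0,112)),105.65)
im=capture("side"); crop(im,350,190,380,220,24,"pics/g1.png"); cv2.imwrite("pics/g_side.png",im[:,:,::-1])
st=read_state(); fo=st['eef_pos']-[0,0,8.8]; a=TY; ex=np.array([np.cos(a),np.sin(a),0]); ey=np.array([-np.sin(a),np.cos(a),0]); ez=np.array([0,0,1])
Z=lambda P:((proj("side",P)[0]-[350,190]+.5)*24-.5).round(0).tolist()
F=lambda x,y,z: Z(fo+x*ex+y*ey+z*ez)
print("slot top",F(0,-1.5,-26),"tips L",F(-10,-1.5,-42),F(-4.5,-1.5,-42),"R",F(4.5,-1.5,-42),F(10,-1.5,-42),"top",F(-10,-1.5,0),F(10,-1.5,0))
```

```text
t 5.95 eef [ 570.61 -119.31  112.49] yaw 105.62 tilt [ 0.0032 -0.001  -1.    ] F [ 0.36  0.02 -0.51] grip 0.1951 j6 -2.25
delta [-0.0002 -0.      0.0005] spin -0.03
slot top [444.0, 339.0] tips L [366.0, 491.0] [403.0, 462.0] R [464.0, 413.0] [501.0, 384.0] top [391.0, 230.0] [529.0, 121.0]
```

View pics/g1.png

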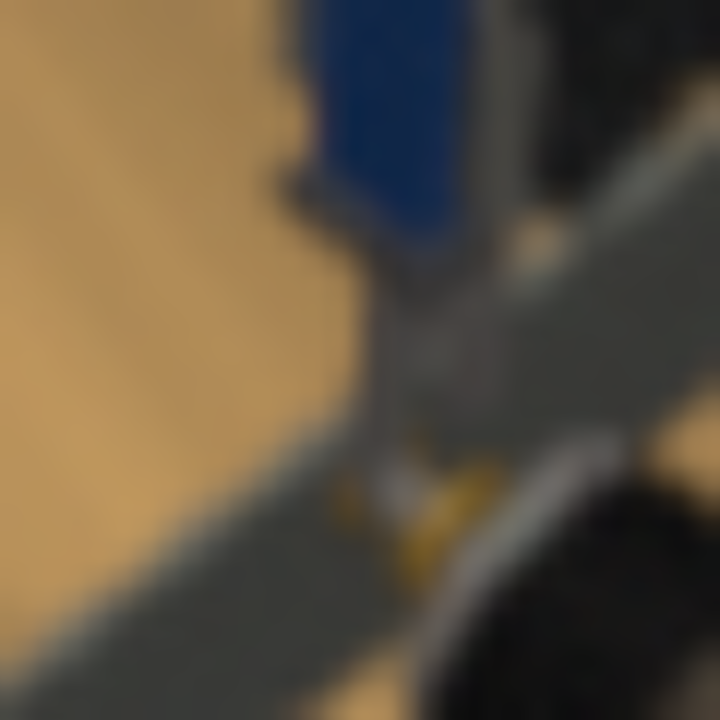

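Call:
apply_moves:
  deltas:
    - [0.005,[0,0,0.002],0]
    - [0.005,[0,0,0.004],0]
    - [0.005,[0,0,0.006],0]
    - [0.005,[0,0,0.007],0]
    - [0.005,[0,0,0.007],0]

```text
time: 6.5
eef_pos: [570.7, -119.4, 105.6]
tool_rot: [-0.426, 3.109, -0.003]
wrist_force: [0.1, -0.1, -1.7]
grip_width: 0.193
```

Run:
```python
from h import *
plan(tw((38.3,76.0,92)),105.65); print(wt(read_state()['eef_pos']))
```

```text
t 6.5 eef [ 570.73 -119.39  105.63] yaw 105.61 tilt [ 0.0036 -0.0012 -1.    ] F [ 0.11 -0.1  -1.66] grip 0.1926 j6 -2.25
delta [-0.      0.0001  0.0136] spin -0.04
[ 38.22530784  75.91626155 105.63035676]
```

No contact yet (tip ≈ 54.8, below both collar and flange tops). Continue past the pin top.

Call:
apply_moves:
  deltas:
    - [0.005,[0,0,0.002],0]
    - [0.005,[0,0,0.003],0]
    - [0.005,[0,0,0.004],0]
    - [0.005,[0,0,0.004],0]
    - [0.005,[0,0,0.004],0]

```text
time: 7.0
eef_pos: [570.8, -119.4, 101.7]
tool_rot: [-0.426, 3.109, -0.003]
wrist_force: [0.1, -0.4, -1.3]
grip_width: 0.199
```

Run:
```python
from h import *
plan(tw((38.3,76.0,92)),105.65); print(wt(read_state()['eef_pos']))
```

```text
t 7.0 eef [ 570.77 -119.38  101.65] yaw 105.62 tilt [ 0.0036 -0.0012 -1.    ] F [ 0.09 -0.44 -1.29] grip 0.1988 j6 -2.25
delta [-0.      0.0001  0.0097] spin -0.03
[ 38.26878192  75.90681443 101.65160873]
```

Call:
apply_moves:
  deltas:
    - [0.005,[0,0,0.002],0]
    - [0.005,[0,0,0.004],0]
    - [0.005,[0,0,0.006],0]
    - [0.005,[0,0,0.008],0]
    - [0.005,[0,0,0.0095],0]
    - [0.005,[0,0,0.0095],0]

```text
time: 7.6
eef_pos: [570.7, -119.4, 91.9]
tool_rot: [-0.426, 3.109, -0.002]
wrist_force: [0.9, 0.1, -2.1]
grip_width: 0.193
```

Run:
```python
from h import *
plan(tw((38.3,76.0,92)),105.65); print(wt(read_state()['eef_pos']))
im=capture("side"); crop(im,350,190,380,220,24,"pics/g2.png")
for i in range(3): print(read_state()['wrist_force'])
```

```text
t 7.6 eef [ 570.71 -119.35   91.89] yaw 105.61 tilt [ 0.0032 -0.001  -1.    ] F [ 0.88  0.14 -2.06] grip 0.1928 j6 -2.25
delta [-0.0001  0.     -0.0001] spin -0.04
[38.21360583 75.95728995 91.88529477]
[ 0.19179744 -0.42544304 -2.64853944]
[ 0.19179744 -0.42544304 -2.64853944]
[ 0.19179744 -0.42544304 -2.64853944]
```

View pics/g2.png

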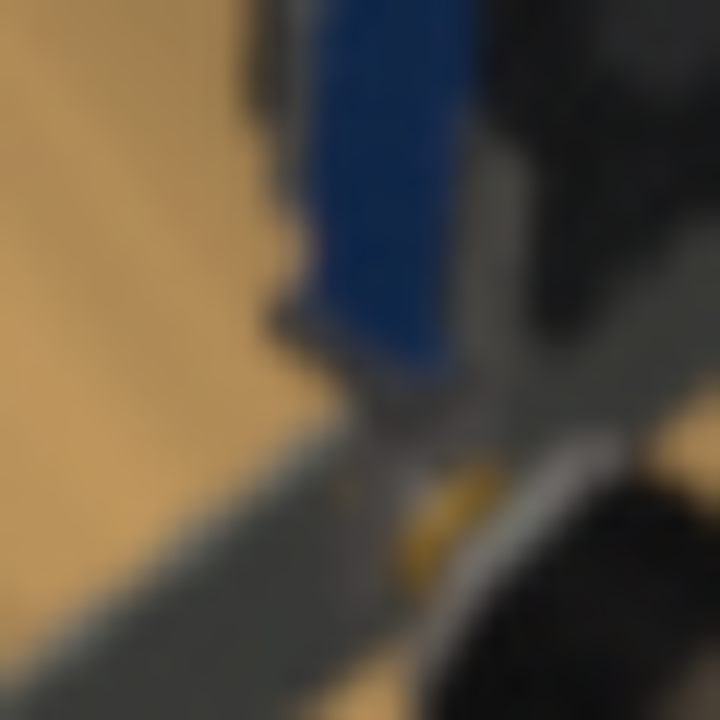

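Call:
apply_moves:
  deltas:
    - [0.005,[0,-0.001,0],0]
    - [0.005,[0,-0.002,0],0]
    - [0.005,[0,-0.003,0],0]
    - [0.005,[0,-0.004,0],0]
    - [0.005,[0,-0.004,0],0]

```text
time: 8.15
eef_pos: [571.7, -122.9, 92.0]
tool_rot: [-0.426, 3.11, -0.001]
wrist_force: [-1.3, 3.4, -0.1]
grip_width: 0.194
```

```bash
cat >> h.py <<'E'
def fs():
    st=read_state(); F=st['wrist_force']; c,s=np.cos(TY),np.sin(TY)
    print("t",round(float(st['time']),2),"track pos",wt(st['eef_pos']).round(2),"F track",np.round([c*F[0]+s*F[1],-s*F[0]+c*F[1],F[2]],2),"tq",st['torque'].round(2),"tilt",R.from_rotvec(st['tool_rot']).as_matrix()[:,2].round(4),"grip",round(float(st['grip_width']),4),"yaw",round(yaw_of(st['tool_rot']),2))
E
python3 -c "
from h import *
fs()"
```

```text
t 8.15 track pos [38.18 72.32 92.01] F track [-0.35  3.61 -0.08] tq [0.74 0.19 0.02] tilt [ 2.9e-03 -2.0e-04 -1.0e+00] grip 0.1937 yaw 105.61
```

Contact, 3.6 N. Push on in small steps.

Call:
apply_moves:
  deltas:
    - [0.005,[0,-0.001,0],0]
    - [0.005,[0,-0.002,0],0]
    - [0.005,[0,-0.002,0],0]
    - [0.005,[0,-0.002,0],0]

```text
time: 8.55
eef_pos: [571.8, -123.8, 92.0]
tool_rot: [-0.427, 3.11, 0.002]
wrist_force: [-1.3, 6.7, 1.9]
grip_width: 0.196
```

```bash
python3 -c "
from h import *
fs()"
```

```text
t 8.55 track pos [38.06 71.34 91.96] F track [0.51 6.8  1.91] tq [ 1.4   0.39 -0.02] tilt [ 0.0018  0.0017 -1.    ] grip 0.1958 yaw 105.62
```

Call:
apply_moves:
  deltas:
    - [0.005,[0,-0.0015,0],0]
    - [0.005,[0,-0.0025,0],0]
    - [0.005,[0,-0.0035,0],0]
    - [0.005,[0,-0.0035,0],0]
    - [0.005,[0,-0.0035,0],0]

```text
time: 9.05
eef_pos: [572.0, -125.4, 91.7]
tool_rot: [-0.427, 3.112, 0.008]
wrist_force: [-2.7, 9.9, 3.0]
grip_width: 0.198
```

```bash
python3 -c "
from h import *
fs()"
```

```text
t 9.05 track pos [37.81 69.74 91.74] F track [ 0.09 10.28  3.01] tq [2.06 0.48 0.02] tilt [-3.0e-04  5.2e-03 -1.0e+00] grip 0.1977 yaw 105.64
```

Call:
apply_moves:
  deltas:
    - [0.005,[0,-0.0025,0],0]
    - [0.005,[0,-0.0035,0],0]
    - [0.005,[0,-0.0042,0],0]
    - [0.005,[0,-0.0042,0],0]
    - [0.005,[0,-0.0042,0],0]

```text
time: 9.55
eef_pos: [571.9, -127.4, 90.8]
tool_rot: [0.428, -3.109, -0.016]
wrist_force: [-2.5, 10.5, -1.1]
grip_width: 0.198
```

```bash
python3 -c "
from h import *
fs()"
```

```text
t 9.55 track pos [37.17 67.89 90.82] F track [ 0.46 10.74 -1.1 ] tq [ 2.18  0.61 -0.02] tilt [-0.0042  0.0096 -0.9999] grip 0.1979 yaw 105.66
```

```bash
python3 -c "
from h import *
im=capture('side'); crop(im,340,165,400,225,12,'pics/g3.png')
fs()"
```

```text
t 9.6 track pos [37.16 67.88 90.81] F track [ 0.25 10.31 -0.52] tq [2.19 0.63 0.  ] tilt [-0.0042  0.0096 -0.9999] grip 0.1947 yaw 105.66
```

View pics/g3.png

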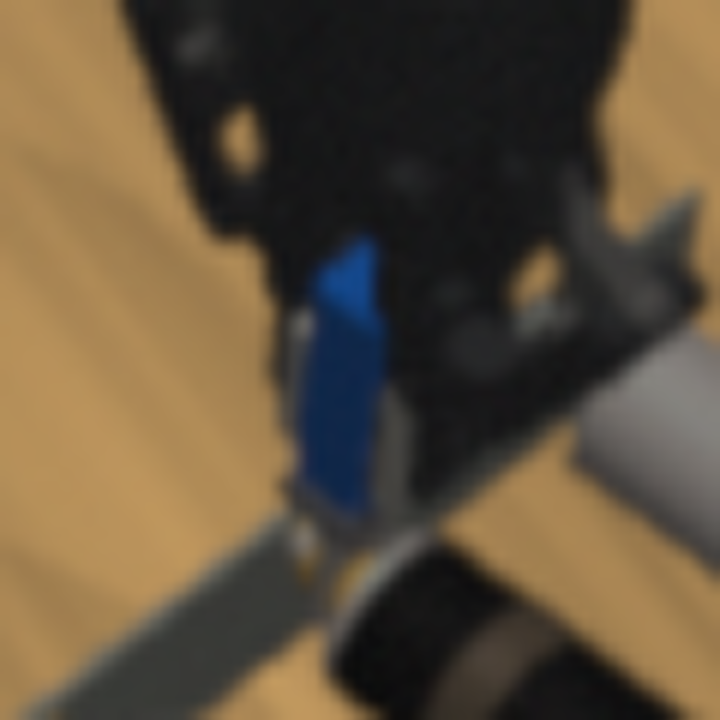

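Run:
```python
from h import *
st=read_state(); M=R.from_rotvec(st['tool_rot']).as_matrix()
a=TY
for t in (0,0.05,0.1):
    # fork axes: z_f = -toolz, tilted further about ex by t so the tip lags (+y)
    zf=-M[:,2]; ey=M[:,1]; ex=np.cross(ey,zf)
    piv=st['eef_pos']+18.7*zf
    zf2=np.cos(t)*zf-np.sin(t)*ey; ey2=np.cos(t)*ey+np.sin(t)*zf
    F=lambda x,y,z:((proj("side",piv+x*ex+y*ey2+(z-27.5)*zf2)[0]-[340,165]+.5)*12-.5).round(0).tolist()
    print(t,"top",F(-13,9,66),F(-13,-9,66),F(13,-9,66),"bot",F(-13,9,4),F(-13,-9,4),F(13,-9,4),"tip",F(-10,-1.5,-42))
```

```text
0 top [307.0, 274.0] [377.0, 327.0] [470.0, 255.0] bot [286.0, 475.0] [353.0, 527.0] [442.0, 456.0] tip [319.0, 635.0]
0.05 top [315.0, 279.0] [384.0, 334.0] [477.0, 262.0] bot [282.0, 470.0] [348.0, 525.0] [437.0, 454.0] tip [307.0, 625.0]
0.1 top [322.0, 283.0] [391.0, 342.0] [484.0, 270.0] bot [278.0, 465.0] [344.0, 523.0] [433.0, 452.0] tip [295.0, 615.0]
```

Call:
apply_moves:
  deltas:
    - [0.005,[0,-0.002,0],0]
    - [0.005,[0,-0.003,0],0]
    - [0.005,[0,-0.0032,0],0]
    - [0.005,[0,-0.0032,0],0]
  force: 120

```text
time: 10.0
eef_pos: [571.4, -128.0, 89.7]
tool_rot: [0.428, -3.106, -0.025]
wrist_force: [-2.8, 11.6, -2.2]
grip_width: 0.193
```

```bash
python3 -c "
from h import *
fs()
im=capture('side'); crop(im,340,165,400,225,12,'pics/g4.png')"
```

```text
t 10.0 track pos [36.55 67.47 89.75] F track [ 0.49 11.95 -2.16] tq [2.54 0.51 0.03] tilt [-0.0083  0.0149 -0.9999] grip 0.1935 yaw 105.69
```

View pics/g4.png

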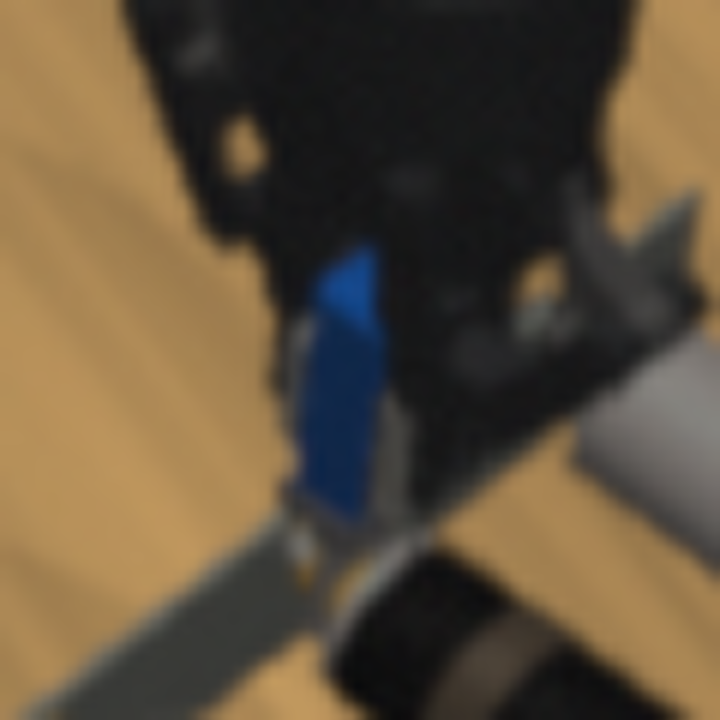

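Call:
apply_moves:
  deltas:
    - [0.005,[-0.0008,-0.003,-0.0008],0]
    - [0.005,[-0.0012,-0.004,-0.001],0]
    - [0.005,[-0.0015,-0.0047,-0.0012],0]
    - [0.005,[-0.0015,-0.005,-0.0012],0]
    - [0.005,[-0.0015,-0.005,-0.0012],0]
    - [0.005,[-0.0015,-0.005,-0.0012],0]

```text
time: 10.65
eef_pos: [572.2, -129.1, 89.4]
tool_rot: [0.428, -3.101, -0.037]
wrist_force: [-4.6, 14.1, -1.8]
grip_width: 0.199
```

```bash
python3 -c "
from h import *
fs()
"
```

```text
t 10.65 track pos [37.06 66.2  89.45] F track [-0.63 14.81 -1.76] tq [3.1  0.78 0.01] tilt [-0.0143  0.022  -0.9997] grip 0.199 yaw 105.71
```

Call:
apply_moves:
  deltas:
    - [0.005,[-0.0008,-0.0042,-0.0005],0]
    - [0.005,[-0.001,-0.0047,-0.001],0]
    - [0.005,[-0.001,-0.0047,-0.001],0]
    - [0.005,[-0.001,-0.0047,-0.002],0]
    - [0.005,[-0.001,-0.0047,-0.003],0]
    - [0.005,[-0.001,-0.0047,-0.004],0]
    - [0.005,[-0.001,-0.0047,-0.005],0]
    - [0.005,[-0.001,-0.0047,-0.005],0]

```text
time: 11.45
eef_pos: [572.5, -129.8, 93.0]
tool_rot: [0.428, -3.095, -0.05]
wrist_force: [-5.3, 14.5, -2.6]
grip_width: 0.193
```

```bash
python3 -c "
from h import *
fs()
im=capture('side'); crop(im,340,165,400,225,12,'pics/g5.png')"
```

```text
t 11.45 track pos [37.16 65.41 93.  ] F track [-1.16 15.38 -2.58] tq [ 3.24  0.85 -0.03] tilt [-0.0205  0.0296 -0.9994] grip 0.193 yaw 105.74
```

View pics/g5.png

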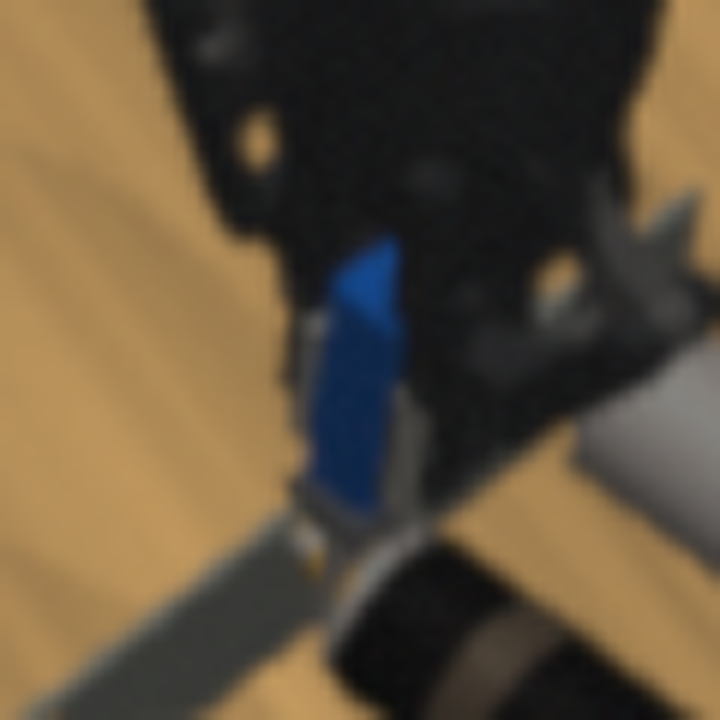

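Call:
apply_moves:
  deltas:
    - [0.005,[-0.0007,-0.0045,-0.001],0]
    - [0.005,[-0.0007,-0.0045,-0.0025],0]
    - [0.005,[-0.0007,-0.0046,-0.004],0]
    - [0.005,[-0.0007,-0.0046,-0.0055],0]
    - [0.005,[-0.0007,-0.0047,-0.007],0]
    - [0.005,[-0.0007,-0.0047,-0.0085],0]
    - [0.005,[-0.0007,-0.0048,-0.0085],0]

```text
time: 12.2
eef_pos: [572.8, -130.8, 100.1]
tool_rot: [0.429, -3.09, -0.063]
wrist_force: [-3.2, 15.9, -2.3]
grip_width: 0.196
```

```bash
python3 -c "
from h import *
fs()
im=capture('side'); crop(im,340,165,400,225,12,'pics/g6.png')"
```

```text
t 12.2 track pos [ 37.13  64.38 100.07] F track [ 1.2  16.21 -2.31] tq [ 3.44  0.9  -0.05] tilt [-0.0264  0.0374 -0.999 ] grip 0.1964 yaw 105.78
```

View pics/g6.png

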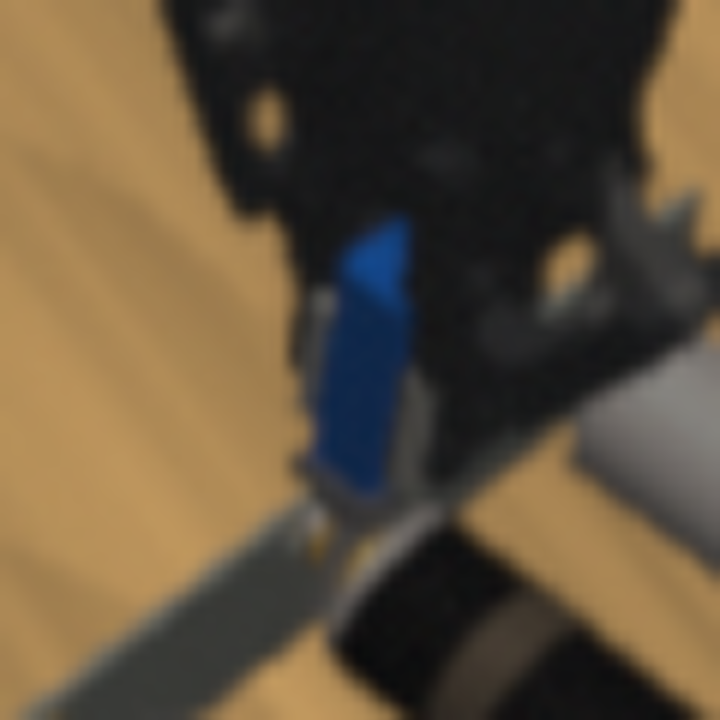

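Call:
apply_moves:
  deltas:
    - [0.005,[0,-0.0042,-0.0015],0]
    - [0.005,[0,-0.0044,-0.003],0]
    - [0.005,[0,-0.0045,-0.0045],0]
    - [0.005,[0,-0.0046,-0.006],0]
    - [0.005,[0,-0.0046,-0.0075],0]
    - [0.005,[0,-0.0046,-0.0088],0]
    - [0.005,[0,-0.0046,-0.0088],0]

```text
time: 12.95
eef_pos: [572.4, -131.9, 107.5]
tool_rot: [0.429, -3.085, -0.077]
wrist_force: [-4.9, 16.5, -1.1]
grip_width: 0.194
```

```bash
python3 -c "
from h import *
fs()
im=capture('side'); crop(im,340,165,400,225,12,'pics/g7.png')"
```

```text
t 12.95 track pos [ 36.48  63.38 107.47] F track [-0.27 17.18 -1.1 ] tq [ 3.34  0.84 -0.05] tilt [-0.0322  0.0451 -0.9985] grip 0.1943 yaw 105.82
```

View pics/g7.png

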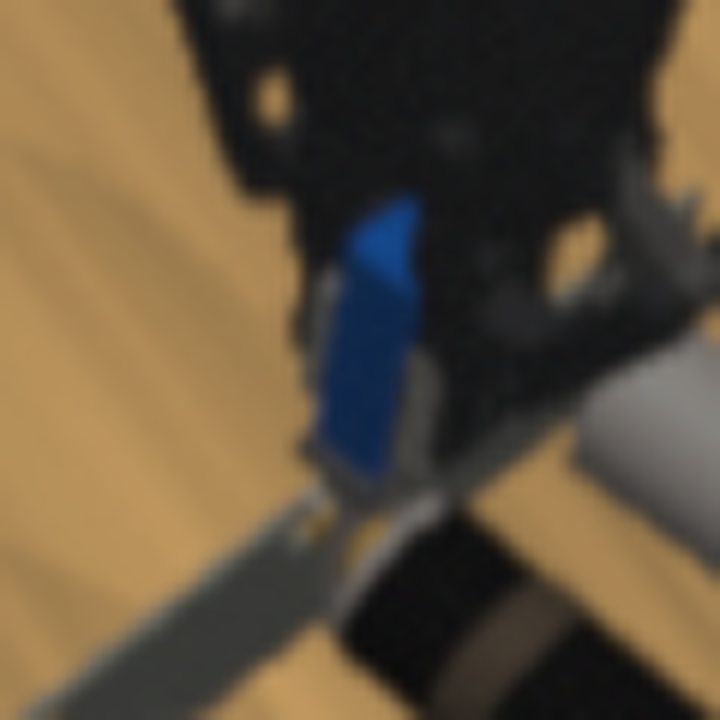

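Call:
apply_moves:
  deltas:
    - [0.005,[0,-0.003,-0.001],0]
    - [0.005,[0,-0.002,-0.001],0]
    - [0.005,[0,-0.001,-0.001],0]
    - [0.005,[0,0,-0.001],0]
    - [0.005,[0,0.001,-0.001],0]
    - [0.005,[0,0.002,0],0]
    - [0.005,[0,0.003,0],0]
    - [0.005,[0,0.004,0],0]
    - [0.005,[0,0.005,0],0]
    - [0.005,[0,0.005,0],0]
    - [0.005,[0,0.005,0],0]

```text
time: 14.1
eef_pos: [570.8, -126.8, 107.4]
tool_rot: [0.429, -3.084, -0.078]
wrist_force: [-1.8, 4.5, -1.5]
grip_width: 0.195
```

```bash
python3 -c "
from h import *
fs()
im=capture('side'); crop(im,340,165,400,225,12,'pics/g8.png')"
```

```text
t 14.1 track pos [ 36.3   68.74 107.4 ] F track [-0.53  4.79 -1.47] tq [ 1.01  0.22 -0.06] tilt [-0.0331  0.0459 -0.9984] grip 0.1951 yaw 105.82
```

View pics/g8.png

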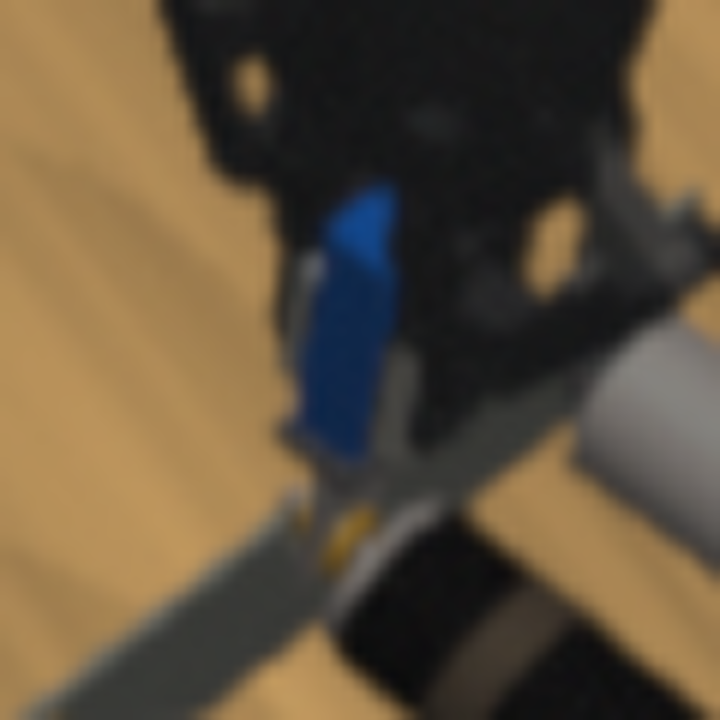

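Call:
apply_moves:
  deltas:
    - [0.005,[0,0.001,0],0]
    - [0.005,[0,0.002,0],0]
    - [0.005,[0,0.0028,0],0]
    - [0.005,[0,0.0028,0],0]
    - [0.005,[0,0.0028,0],0]

```text
time: 14.65
eef_pos: [570.3, -124.5, 107.8]
tool_rot: [0.429, -3.085, -0.077]
wrist_force: [-0.6, 0.1, -0.1]
grip_width: 0.199
```

```bash
python3 -c "
from h import *
fs()
im=capture('side'); crop(im,340,165,400,225,12,'pics/g9.png')"
```

```text
t 14.65 track pos [ 36.42  71.09 107.82] F track [-0.57  0.31 -0.14] tq [-0.06  0.   -0.01] tilt [-0.0322  0.0452 -0.9985] grip 0.1992 yaw 105.81
```

View pics/g9.png

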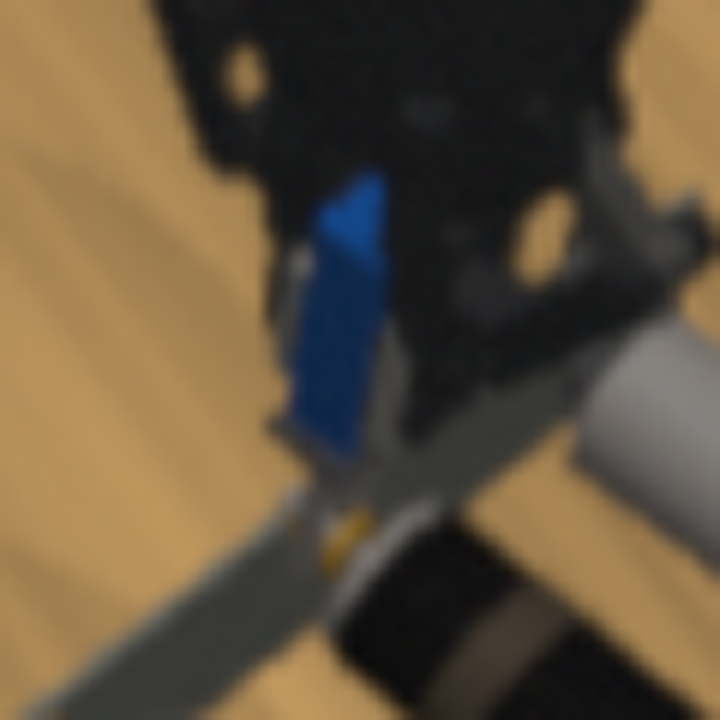

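Call:
apply_moves:
  deltas:
    - [0.005,[0,0.0004,-0.003],0]
    - [0.005,[0,0.0006,-0.006],0]
    - [0.005,[0,0.0008,-0.009],0]
    - [0.005,[0,0.001,-0.012],0]
    - [0.005,[0,0.001,-0.012],0]

```text
time: 15.2
eef_pos: [570.6, -124.1, 120.4]
tool_rot: [0.429, -3.086, -0.076]
wrist_force: [0.0, -1.0, -0.3]
grip_width: 0.198
```

```bash
python3 -c "
from h import *
fs()
im=capture('side'); crop(im,340,165,400,225,12,'pics/g10.png')"
```

```text
t 15.2 track pos [ 36.79  71.42 120.36] F track [-0.24 -0.97 -0.31] tq [-0.   -0.02  0.05] tilt [-0.0315  0.0449 -0.9985] grip 0.1979 yaw 105.82
```

View pics/g10.png

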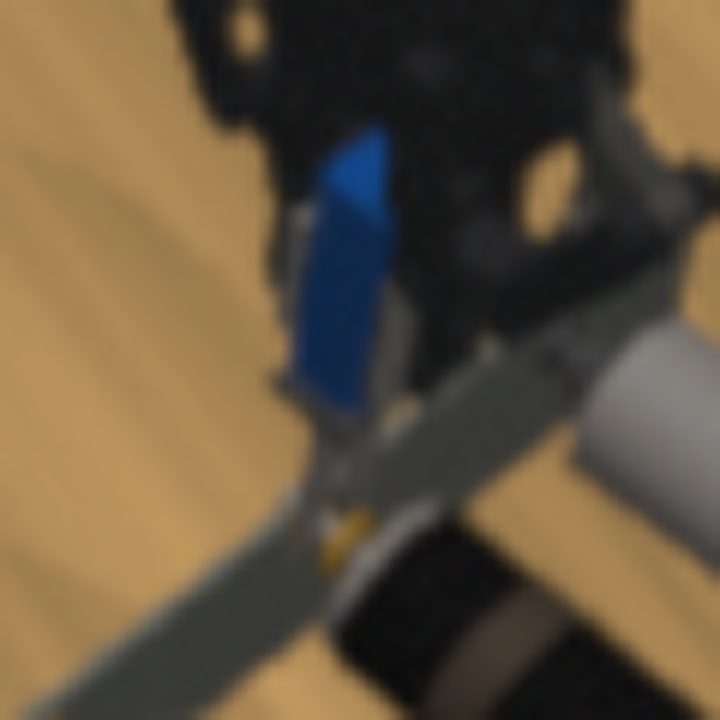

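```bash
python3 -c "
from h import *
st=read_state(); z=R.from_rotvec(st['tool_rot']).as_matrix()[:,2]
fin=np.array([445.2,134.9,64.5]); hov=fin-z*60
print(hov, z)
plan(st['eef_pos']-z*45,105.8)
plan(hov-[0,0,30],88.9)
plan(hov,88.9)
"
```

```text
[447.11575017 132.19454187 124.40834998] [-0.03192917  0.04509097 -0.9984725 ]
t 15.25 eef [ 570.44 -124.06  120.07] yaw 105.82 tilt [-0.0319  0.0451 -0.9985] F [-0.18 -0.34 -1.25] grip 0.1998 j6 -2.29
delta [ 0.     0.    -0.045] spin 0.02
t 15.25 eef [ 570.44 -124.06  120.07] yaw 105.82 tilt [-0.0319  0.0451 -0.9985] F [-0.18 -0.34 -1.25] grip 0.1998 j6 -2.29
delta [0.0481 0.2785 0.0411] spin 16.92
t 15.25 eef [ 570.44 -124.06  120.07] yaw 105.82 tilt [-0.0319  0.0451 -0.9985] F [-0.18 -0.34 -1.25] grip 0.1998 j6 -2.29
delta [0.0486 0.28   0.0112] spin 16.92
```

Call:
apply_moves:
  deltas:
    - [0.005,[0,0,-0.02],0]
    - [0.005,[0,0,-0.04],0]
    - [0.005,[0,0,-0.045],0]
    - [0.005,[0.008,0.045,-0.045],3]
    - [0.005,[0.016,0.09,-0.045],6]
    - [0.005,[0.024,0.135,-0.045],9]
    - [0.005,[0.032,0.18,-0.042],12]
    - [0.005,[0.04,0.225,-0.035],14]
    - [0.005,[0.049,0.27,-0.025],16]
    - [0.005,[0.049,0.281,-0.019],17]
    - [0.005,[0.049,0.281,-0.019],17]
    - [0.005,[0.049,0.281,-0.019],17]
    - [0.005,[0.049,0.281,-0.019],17]

```text
time: 16.55
eef_pos: [448.1, 130.8, 154.6]
tool_rot: [-0.033, -3.109, -0.069]
wrist_force: [0.4, -0.1, -0.7]
grip_width: 0.196
```

Run:
```python
from h import *
st=read_state(); M=R.from_rotvec(st['tool_rot']).as_matrix(); z=M[:,2]
print(st['eef_pos'],z,yaw_of(st['tool_rot']))
im=capture("side"); crop(im,255,100,295,165,12,"pics/k1.png"); cv2.imwrite("pics/k_side.png",im[:,:,::-1])
tip=st['eef_pos']+50.8*z; xt=-M[:,0]
Z=lambda P:((proj("side",P)[0]-[255,100]+.5)*12-.5).round(0).tolist()
print("tip",tip,Z(tip),"L",Z(tip-7.25*xt),"R",Z(tip+7.25*xt),"slot",Z([444.3,136.2,55]))
```

```text
[448.09629142 130.76550635 154.60181259] [-0.0314913   0.04494667 -0.99849291] 88.75024180056111
tip [446.49653321 133.048797   103.87837267] [268.0, 582.0] L [237.0, 592.0] R [299.0, 572.0] slot [271.0, 732.0]
```

View pics/k1.png

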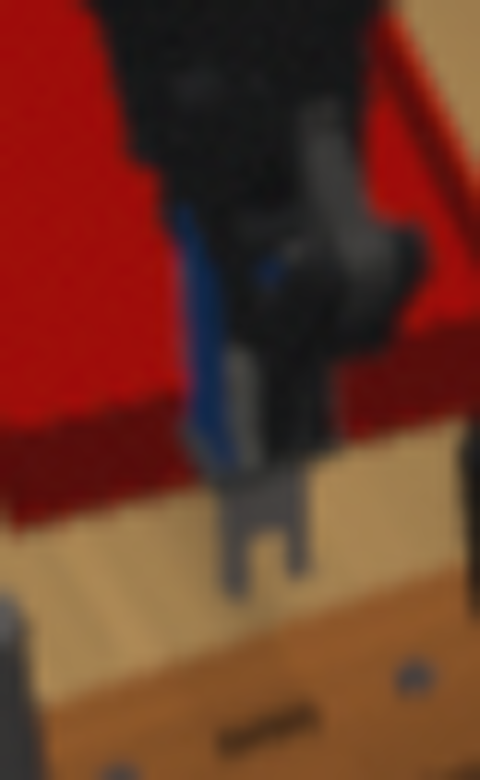

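```bash
python3 -c "
from h import *
st=read_state(); z=R.from_rotvec(st['tool_rot']).as_matrix()[:,2]
fin=np.array([445.2,135.5,64.0]); hov=fin-z*46
plan(hov,88.9); plan(fin,88.9)
"
```

```text
t 16.6 eef [448.09 130.74 154.61] yaw 88.73 tilt [-0.0315  0.045  -0.9985] F [-0.06 -0.28 -0.91] grip 0.1925 j6 -1.56
delta [0.     0.0007 0.0448] spin -0.17
t 16.6 eef [448.09 130.74 154.61] yaw 88.73 tilt [-0.0315  0.045  -0.9985] F [-0.06 -0.28 -0.91] grip 0.1925 j6 -1.56
delta [0.     0.0007 0.0908] spin -0.17
```

Call:
apply_moves:
  deltas:
    - [0.005,[0,0.0007,0.02],-0.2]
    - [0.005,[0,0.0007,0.04],-0.2]
    - [0.005,[0,0.0007,0.045],-0.2]
    - [0.005,[0,0.0007,0.045],-0.2]

```text
time: 17.0
eef_pos: [446.8, 132.9, 109.5]
tool_rot: [-0.029, -3.108, -0.069]
wrist_force: [-0.8, 0.0, -0.2]
grip_width: 0.196
```

Run:
```python
from h import *
st=read_state(); M=R.from_rotvec(st['tool_rot']).as_matrix(); z=M[:,2]
print(st['eef_pos'],z,yaw_of(st['tool_rot']),st['wrist_force'])
im=capture("side"); crop(im,255,120,295,170,14,"pics/k2.png")
```

```text
[446.80512814 132.92359963 109.4933333 ] [-0.03258193  0.04496284 -0.99845719] 88.88206698602337 [-0.80448954  0.01273587 -0.19870253]
```

View pics/k2.png

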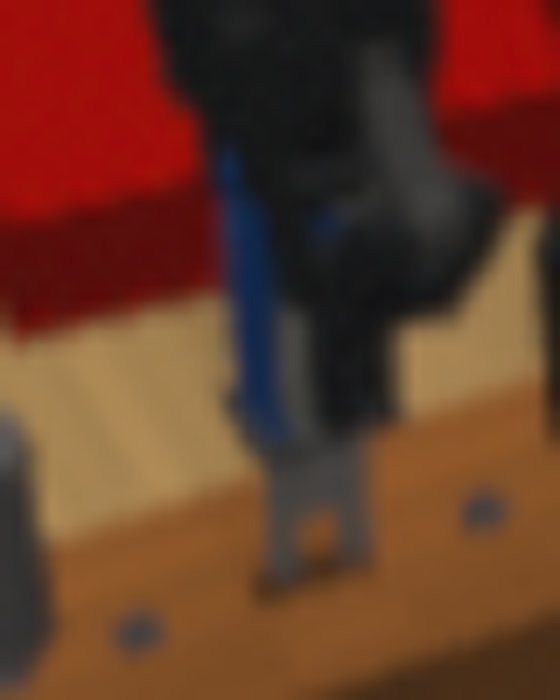

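Call:
apply_moves:
  deltas:
    - [0.005,[0,0,0.005],0]
    - [0.005,[0,0,0.01],0]
    - [0.005,[0,0,0.012],0]
    - [0.005,[0,0,0.012],0]

```text
time: 17.45
eef_pos: [446.7, 133.6, 97.9]
tool_rot: [-0.029, -3.109, -0.07]
wrist_force: [0.1, -0.1, -1.5]
grip_width: 0.197
```

Run:
```python
from h import *
plan([445.2,135.5,64.0],88.9)
```

```text
t 17.45 eef [446.65 133.62  97.92] yaw 88.9 tilt [-0.0317  0.045  -0.9985] F [ 0.09 -0.08 -1.47] grip 0.1972 j6 -1.57
delta [0.0004 0.0003 0.034 ] spin -0.0
```

Call:
apply_moves:
  deltas:
    - [0.005,[0.0002,0.0003,0.006],0]
    - [0.005,[0.0003,0.0003,0.012],0]
    - [0.005,[0.0004,0.0003,0.018],0]
    - [0.005,[0.0004,0.0003,0.024],0]
    - [0.005,[0.0004,0.0003,0.029],0]
    - [0.005,[0.0004,0.0003,0.031],0]
    - [0.005,[0.0004,0.0003,0.031],0]

```text
time: 18.15
eef_pos: [445.2, 135.3, 66.7]
tool_rot: [-0.029, -3.108, -0.069]
wrist_force: [-0.8, 0.5, -1.8]
grip_width: 0.193
```

Run:
```python
from h import *
plan([445.2,135.5,64.0],88.9)
```

```text
t 18.15 eef [445.21 135.3   66.73] yaw 88.9 tilt [-0.0321  0.045  -0.9985] F [-0.79  0.53 -1.8 ] grip 0.1931 j6 -1.57
delta [-0.0001  0.0001  0.0027] spin -0.0
```

Call:
apply_moves:
  deltas:
    - [0.005,[0,0,0.0015],0]
    - [0.005,[0,0,0.0027],0]
    - [0.005,[0,0,0.0027],0]
    - [0.022,[0,0,0.0027],0]
    - [0.03,[0,0,0.0027],0]
    - [0.05,[0,0,0.0027],0]
    - [0.06,[0,0,0.0027],0]
    - [0.06,[0,0,0.0027],0]
    - [0.06,[0,0,0.0027],0]
  force: 30

```text
time: 19.05
eef_pos: [445.1, 135.4, 64.0]
tool_rot: [-0.029, -3.108, -0.07]
wrist_force: [0.7, -0.7, 0.3]
grip_width: 0.7
```

Call:
apply_moves:
  deltas:
    - [0.06,[0,0,-0.02],0]
    - [0.06,[0,0,-0.05],0]
    - [0.06,[0,0,-0.09],0]
    - [0.06,[0,0,-0.11],0]
    - [0.06,[0,0,-0.11],0]

```text
time: 19.55
eef_pos: [449.9, 130.5, 176.3]
tool_rot: [-0.029, -3.114, -0.07]
wrist_force: [0.0, -0.3, -0.1]
grip_width: 0.7
```

Run:
```python
from h import *
plan([445.2,135.5,64.0],88.9)
im=capture("side"); crop(im,240,90,320,180,8,"pics/k3.png"); crop(im,340,165,440,275,7,"pics/k4.png"); cv2.imwrite("pics/k3_side.png",im[:,:,::-1])
im=capture("top"); crop(im,315,120,415,240,5,"pics/k5.png");cv2.imwrite("pics/k3_top.png",im[:,:,::-1])
```

```text
t 19.55 eef [449.85 130.47 176.34] yaw 88.91 tilt [-0.0265  0.045  -0.9986] F [ 0.01 -0.33 -0.12] grip 0.7001 j6 -1.56
delta [ 1.700e-03 -1.000e-04  1.125e-01] spin 0.01
```

View pics/k3.png

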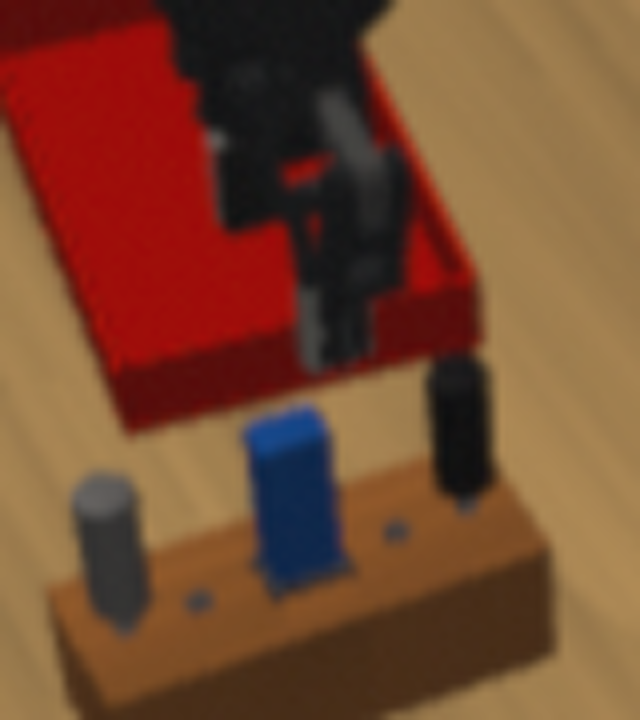

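View pics/k4.png

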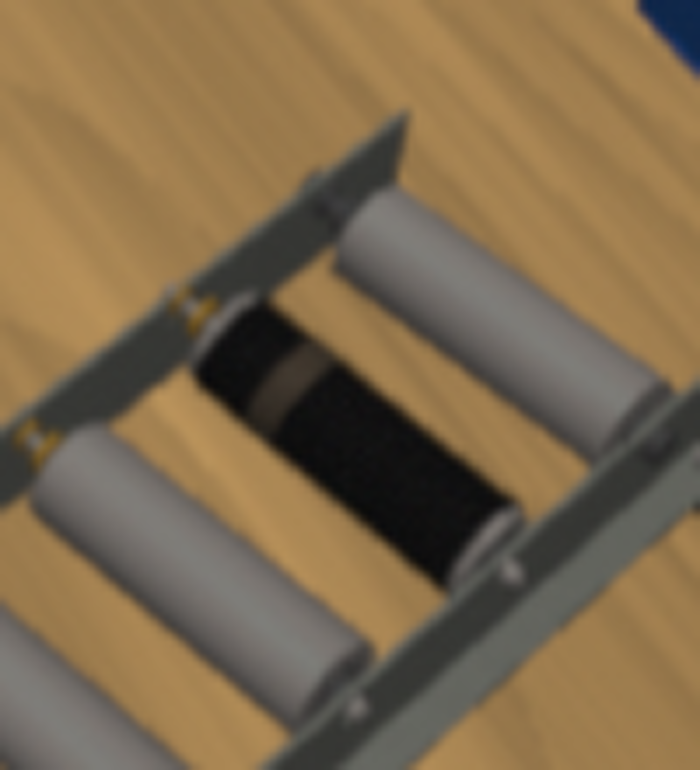

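View pics/k5.png

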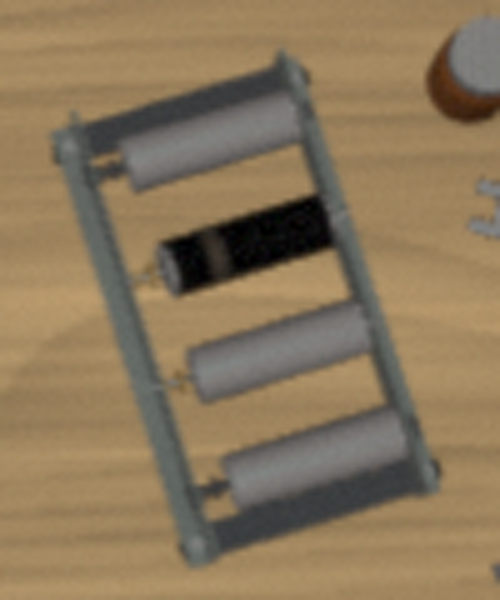

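Run:
```python
from h import *
xs=np.arange(5,72,0.5)
for n in("side","top"):
    im=cv2.imread(f"pics/k3_{n}.png")[:,:,::-1].astype(np.float32).sum(2)
    for y in (-40,-25,-10,5,20):
        z=50+0.0872*(y+66)
        uv=np.array([proj(n,tw((x,y,z)))[0] for x in xs],np.float32)
        v=cv2.remap(im,uv[:,0].reshape(-1,1),uv[:,1].reshape(-1,1),cv2.INTER_CUBIC).ravel()
        th=(v.min()+np.percentile(v,90))/2; b=v<th
        i=np.argmin(np.abs(xs-38)); l=i
        while b[l]: l-=1
        r=i
        while b[r]: r+=1
        lx=xs[l]+0.5*(v[l]-th)/(v[l]-v[l+1]); rx=xs[r]-0.5*(v[r]-th)/(v[r]-v[r-1])
        print(n,y,round(float(lx),1),round(float(rx),1),"mid",round(float((lx+rx)/2),2),"w",round(float(rx-lx),1))
```

```text
side -40 14.9 59.5 mid 37.18 w 44.6
side -25 14.7 58.8 mid 36.74 w 44.1
side -10 14.2 58.6 mid 36.41 w 44.4
side 5 14.2 58.4 mid 36.3 w 44.3
side 20 13.8 58.8 mid 36.28 w 45.0
top -40 16.9 55.5 mid 36.2 w 38.5
top -25 16.5 55.7 mid 36.09 w 39.2
top -10 16.3 55.8 mid 36.03 w 39.6
top 5 16.4 54.8 mid 35.63 w 38.4
top 20 15.0 56.0 mid 35.5 w 41.0
```

Run:
```python
from h import *
plan(tw((36.5,1.5,125)),15.4)
print(tw((36.5,1.5,125)))
```

```text
t 19.65 eef [448.35 130.5  173.43] yaw 88.9 tilt [-0.0324  0.045  -0.9985] F [-0.89 -0.61 -0.07] grip 0.7006 j6 -1.56
delta [-0.148  -0.3211  0.0293] spin 73.5
[ 589.14221425 -191.5093601   125.        ]
```

Call:
apply_moves:
  deltas:
    - [0.058,[-0.02,-0.045,-0.005],8]
    - [0.058,[-0.04,-0.09,-0.005],16]
    - [0.058,[-0.06,-0.135,-0.005],24]
    - [0.058,[-0.08,-0.18,-0.005],32]
    - [0.058,[-0.1,-0.22,0],40]
    - [0.058,[-0.12,-0.26,0.005],48]
    - [0.058,[-0.14,-0.3,0.015],56]
    - [0.058,[-0.148,-0.321,0.029],64]
    - [0.058,[-0.148,-0.321,0.029],72]
    - [0.058,[-0.148,-0.321,0.029],72.6]
    - [0.058,[-0.148,-0.321,0.029],72.6]
    - [0.058,[-0.148,-0.321,0.029],72.6]
    - [0.058,[-0.148,-0.321,0.029],72.6]

```text
time: 20.95
eef_pos: [589.1, -190.9, 125.5]
tool_rot: [-1.849, -2.474, -0.026]
wrist_force: [0.1, 0.8, -0.3]
grip_width: 0.683
```

Run:
```python
from h import *
plan(tw((36.5,1.5,35)),16.3)
im=capture("side"); crop(im,340,145,450,275,5,"pics/m1.png"); cv2.imwrite("pics/m_side.png",im[:,:,::-1])
```

```text
t 20.95 eef [ 589.13 -190.93  125.5 ] yaw 16.5 tilt [-0.0323  0.0449 -0.9985] F [ 0.09  0.81 -0.32] grip 0.6827 j6 -0.81
delta [-0.0053  0.0015  0.0903] spin 0.2
```

View pics/m1.png

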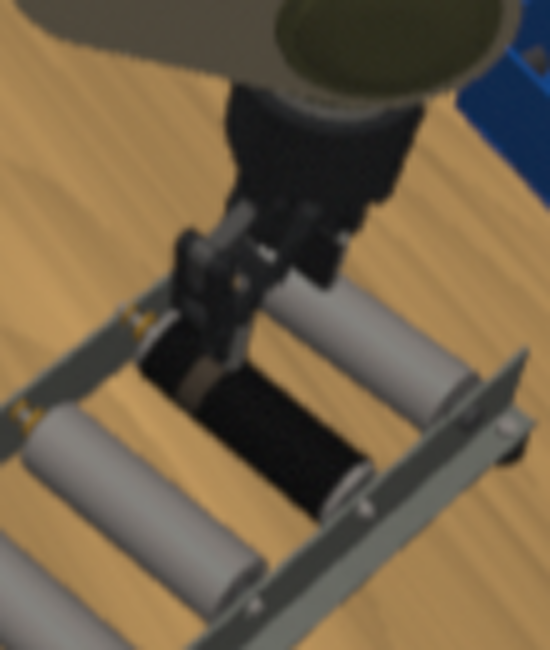

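Call:
apply_moves:
  deltas:
    - [0.058,[-0.001,0.0006,0.02],0]
    - [0.058,[-0.0024,0.0008,0.04],0]
    - [0.058,[-0.0034,0.001,0.058],0]
    - [0.058,[-0.0042,0.0012,0.072],0]
    - [0.058,[-0.0048,0.0014,0.082],0]
    - [0.058,[-0.0053,0.0015,0.09],0]
    - [0.058,[-0.0053,0.0015,0.09],0]
    - [0.058,[-0.0053,0.0015,0.09],0]

```text
time: 21.8
eef_pos: [589.5, -191.8, 35.9]
tool_rot: [-1.85, -2.475, -0.026]
wrist_force: [0.6, -0.6, 0.8]
grip_width: 0.679
```

Run:
```python
from h import *
plan(tw((36.5,1.5,35)),16.3); fs()
im=capture("side"); crop(im,340,165,450,275,6,"pics/m2.png")
```

```text
t 21.8 eef [ 589.47 -191.79   35.86] yaw 16.48 tilt [-0.0315  0.0444 -0.9985] F [ 0.58 -0.57  0.78] grip 0.6792 j6 -0.81
delta [ 0.0003 -0.0002  0.0009] spin 0.18
t 21.8 track pos [36.74  1.14 35.86] F track [ 0.41 -0.71  0.78] tq [-0. -0.  0.] tilt [-0.0315  0.0444 -0.9985] grip 0.6792 yaw 16.48
```

View pics/m2.png

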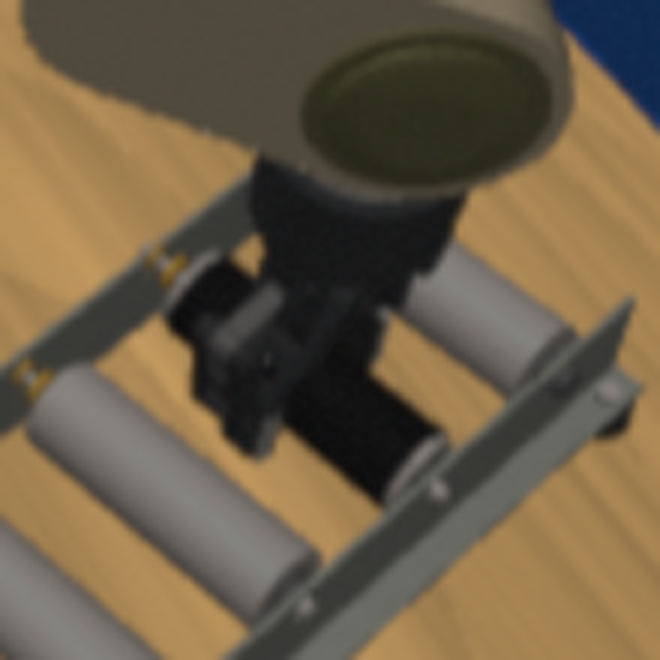

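Call:
apply_moves:
  deltas:
    - [0.05,[0,0,0],0]
    - [0.045,[0,0,0],0]
    - [0.042,[0,0,0],0]
    - [0.039,[0,0,0],0]
    - [0.036,[0,0,0],0]
    - [0.03,[0,0,0],0]
    - [0.03,[0,0,0],0]
    - [0.03,[0,0,0],0]
  force: 50

```text
time: 22.65
eef_pos: [589.8, -191.8, 36.4]
tool_rot: [-1.85, -2.476, -0.026]
wrist_force: [0.0, 2.8, 6.0]
grip_width: 0.453
```

Run:
```python
from h import *
fs()
```

```text
t 22.65 track pos [37.04  1.08 36.39] F track [0.77 2.64 5.98] tq [ 0.35 -0.08 -0.07] tilt [-0.0304  0.0441 -0.9986] grip 0.4532 yaw 16.48
```

Call:
apply_moves:
  deltas:
    - [0.03,[0,0,-0.001],0]
    - [0.03,[0.0001,0,-0.002],0]
    - [0.03,[0.0002,0,-0.0034],0]
    - [0.03,[0.0002,0,-0.0034],0]
    - [0.03,[0.0002,0,-0.0034],0]
  force: 60

```text
time: 23.15
eef_pos: [589.3, -191.5, 39.3]
tool_rot: [-1.849, -2.474, -0.026]
wrist_force: [-0.8, 2.3, -3.6]
grip_width: 0.453
```

Run:
```python
from h import *
fs()
im=capture("side"); crop(im,340,165,450,275,6,"pics/m3.png")
```

```text
t 23.15 track pos [36.65  1.49 39.3 ] F track [-0.18  2.42 -3.59] tq [ 0.25  0.2  -0.07] tilt [-0.0319  0.0449 -0.9985] grip 0.4533 yaw 16.48
```

View pics/m3.png

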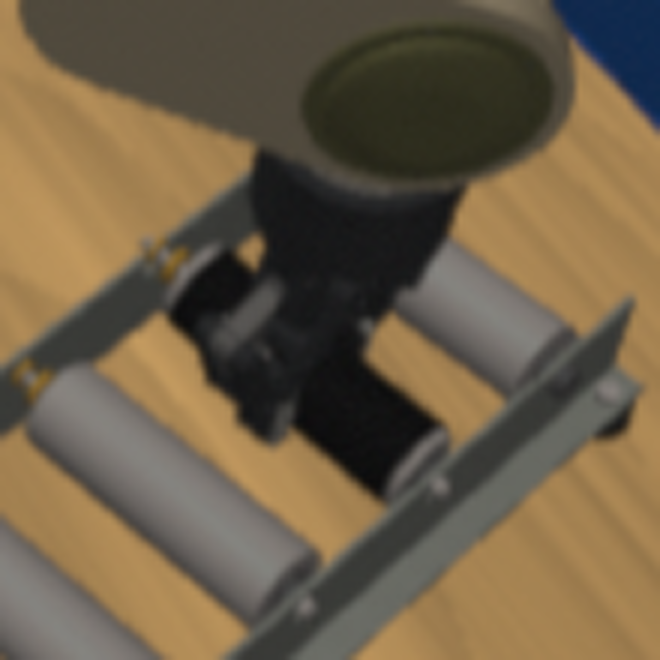

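Call:
apply_moves:
  deltas:
    - [0.03,[0,0,-0.0005],0]
    - [0.03,[0,0,-0.001],0]
    - [0.03,[0,0,-0.001],0]
    - [0.03,[0,0,-0.001],0]

```text
time: 23.6
eef_pos: [589.3, -191.4, 40.3]
tool_rot: [-1.849, -2.474, -0.026]
wrist_force: [-0.4, 2.6, -3.7]
grip_width: 0.454
```

Run:
```python
from h import *
fs()
st=read_state(); M=R.from_rotvec(st['tool_rot']).as_matrix()
a=np.radians(16.3); ax=np.array([-np.sin(a),np.cos(a),0]); 
for th in(0,.04,0.087): print((M.T@(ax*np.cos(th)+np.array([0,0,np.sin(th)]))*11.5).round(2))
print((M.T@[0,0,1]).round(3))
```

```text
t 23.6 track pos [36.72  1.52 40.32] F track [ 0.29  2.63 -3.69] tq [ 0.31  0.12 -0.02] tilt [-0.0319  0.045  -0.9985] grip 0.4542 yaw 16.48
[11.48  0.04  0.6 ]
[11.5   0.03  0.14]
[11.49  0.02 -0.4 ]
[ 0.052 -0.018 -0.998]
```

Call:
apply_moves:
  deltas:
    - [0.03,[0.001,0,0],0]
    - [0.03,[0.002,0,-0.0001],0]
    - [0.03,[0.003,0,-0.0001],0]
    - [0.03,[0.004,0,-0.0002],0]
    - [0.03,[0.004,0,-0.0002],0]

```text
time: 24.1
eef_pos: [588.2, -187.5, 40.8]
tool_rot: [-1.849, -2.474, -0.026]
wrist_force: [0.2, 0.7, -4.9]
grip_width: 0.45
```

Run:
```python
from h import *
fs()
```

```text
t 24.1 track pos [36.7   5.61 40.8 ] F track [ 0.38  0.63 -4.95] tq [-0.02 -0.   -0.06] tilt [-0.0318  0.045  -0.9985] grip 0.4504 yaw 16.48
```

Moved 4.1 mm with no resistance. Continue the draw.

Call:
apply_moves:
  deltas:
    - [0.03,[0.0015,0,0],0]
    - [0.03,[0.003,0,-0.0001],0]
    - [0.03,[0.0045,0,-0.0002],0]
    - [0.03,[0.006,0,-0.0003],0]
    - [0.03,[0.0074,0,-0.0003],0]
    - [0.03,[0.0074,0,-0.0003],0]

```text
time: 24.7
eef_pos: [586.3, -180.7, 41.7]
tool_rot: [-1.85, -2.475, -0.026]
wrist_force: [0.7, -2.1, -4.0]
grip_width: 0.45
```

Run:
```python
from h import *
fs()
im=capture("side"); crop(im,340,165,450,275,6,"pics/m4.png")
```

```text
t 24.7 track pos [36.71 12.64 41.71] F track [ 0.14 -2.24 -3.96] tq [-0.34 -0.09  0.03] tilt [-0.0311  0.0441 -0.9985] grip 0.4502 yaw 16.49
```

View pics/m4.png

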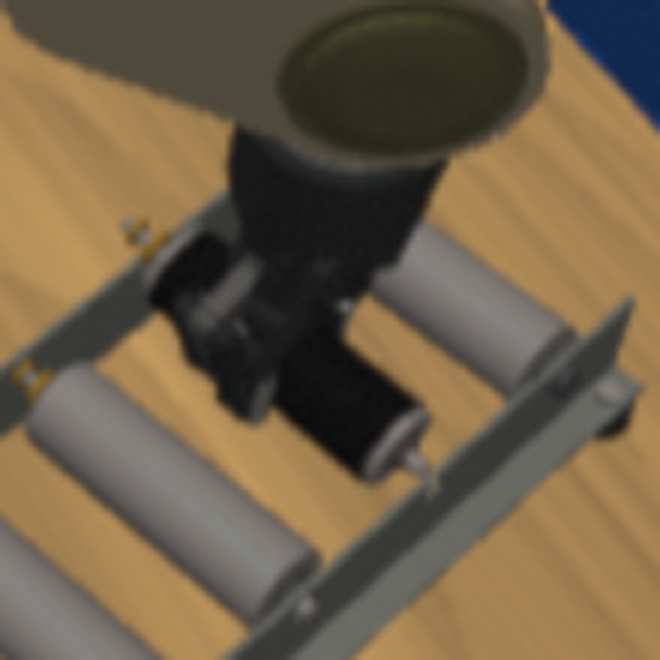

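Call:
apply_moves:
  deltas:
    - [0.03,[-0.0004,0,-0.001],0]
    - [0.03,[-0.0004,0,-0.002],0]
    - [0.03,[-0.0003,-0.0001,-0.004],0]
    - [0.03,[-0.0002,-0.0001,-0.006],0]
    - [0.03,[-0.0001,-0.0001,-0.008],0]
    - [0.03,[-0.0001,-0.0001,-0.008],0]

```text
time: 25.35
eef_pos: [586.6, -181.2, 50.1]
tool_rot: [-1.85, -2.476, -0.026]
wrist_force: [1.2, -0.7, -3.3]
grip_width: 0.448
```

Run:
```python
from h import *
fs()
im=capture("side"); crop(im,340,165,450,275,6,"pics/m5.png")
```

```text
t 25.35 track pos [36.86 12.06 50.06] F track [ 0.93 -0.99 -3.34] tq [-0.01 -0.02  0.03] tilt [-0.0306  0.0441 -0.9986] grip 0.4483 yaw 16.48
```

View pics/m5.png

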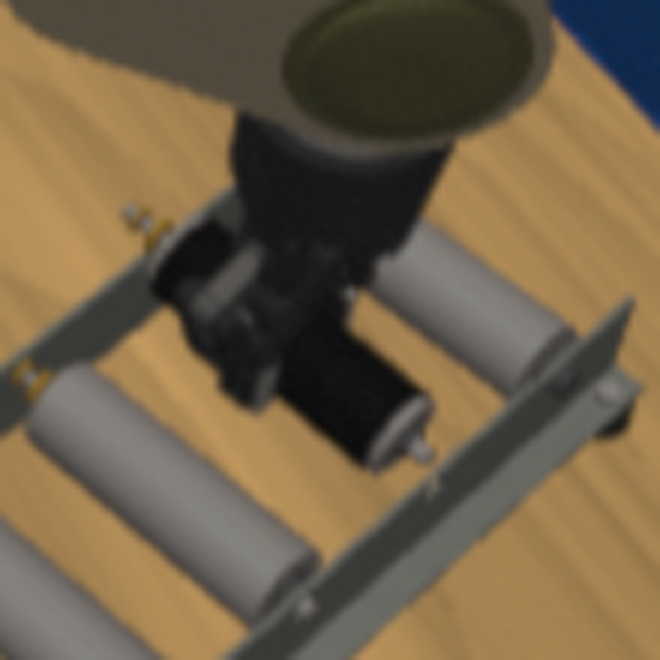

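Run:
```python
from h import *
plan([586.6,-181.2,175],16.48)
plan([513.6,372.5,175],-7.45)
```

```text
t 25.4 eef [ 586.56 -181.16   49.84] yaw 16.48 tilt [-0.031   0.0442 -0.9985] F [-0.34 -0.82 -3.38] grip 0.4514 j6 -0.8
delta [ 0.0064 -0.0021 -0.125 ] spin 0.0
t 25.4 eef [ 586.56 -181.16   49.84] yaw 16.48 tilt [-0.031   0.0442 -0.9985] F [-0.34 -0.82 -3.38] grip 0.4514 j6 -0.8
delta [ 0.5574  0.085  -0.0982] spin 23.93
```

Call:
apply_moves:
  deltas:
    - [0.03,[0.0005,0,-0.01],0]
    - [0.03,[0.0015,-0.0005,-0.03],0]
    - [0.03,[0.003,-0.001,-0.06],0]
    - [0.03,[0.0045,-0.0015,-0.09],0]
    - [0.03,[0.006,-0.002,-0.115],0]
    - [0.03,[0.0064,-0.0021,-0.125],0]
    - [0.03,[0.02,0,-0.125],0]
    - [0.03,[0.05,0.005,-0.124],1]
    - [0.03,[0.085,0.01,-0.122],3]
    - [0.03,[0.12,0.016,-0.12],5]
    - [0.03,[0.155,0.022,-0.118],7]
    - [0.03,[0.19,0.028,-0.116],9]
    - [0.03,[0.225,0.034,-0.114],11]
    - [0.03,[0.26,0.04,-0.112],13]
    - [0.03,[0.295,0.045,-0.11],15]
    - [0.03,[0.33,0.05,-0.108],17]
    - [0.03,[0.365,0.056,-0.107],19]
    - [0.03,[0.4,0.062,-0.106],21]
    - [0.03,[0.43,0.067,-0.105],22]
    - [0.03,[0.45,0.07,-0.104],23]

```text
time: 27.4
eef_pos: [527.7, 267.7, 173.8]
tool_rot: [-2.302, -2.055, -0.006]
wrist_force: [-0.2, 0.0, -3.0]
grip_width: 0.449
```

Run:
```python
from h import *
plan([513.6,372.5,120],-7.45)
```

```text
t 27.4 eef [527.72 267.66 173.84] yaw -6.43 tilt [-0.0343  0.0438 -0.9984] F [-0.22  0.02 -3.02] grip 0.4495 j6 0.35
delta [ 0.1003 -0.0237  0.0588] spin 1.02
```

Call:
apply_moves:
  deltas:
    - [0.03,[0.025,-0.006,0.004],1]
    - [0.03,[0.055,-0.013,0.004],1]
    - [0.03,[0.085,-0.02,0.01],1]
    - [0.03,[0.1,-0.0237,0.025],1]
    - [0.03,[0.1,-0.0237,0.045],1]
    - [0.03,[0.1,-0.0237,0.059],1]
    - [0.03,[0.1,-0.0237,0.059],1]
    - [0.03,[0.1,-0.0237,0.059],1]

```text
time: 28.2
eef_pos: [513.0, 372.0, 119.1]
tool_rot: [-2.32, -2.035, -0.002]
wrist_force: [-0.5, -0.1, -2.9]
grip_width: 0.45
```

Run:
```python
from h import *
plan([513.6,372.5,16],-7.45)
im=capture("side"); crop(im,210,50,330,160,6,"pics/n1.png")
im=capture("top"); crop(im,155,155,255,235,7,"pics/n2.png")
```

```text
t 28.2 eef [513.02 371.98 119.06] yaw -7.44 tilt [-0.036   0.0431 -0.9984] F [-0.48 -0.07 -2.89] grip 0.4497 j6 0.54
delta [-0.0033  0.0048  0.1029] spin 0.01
```

View pics/n1.png

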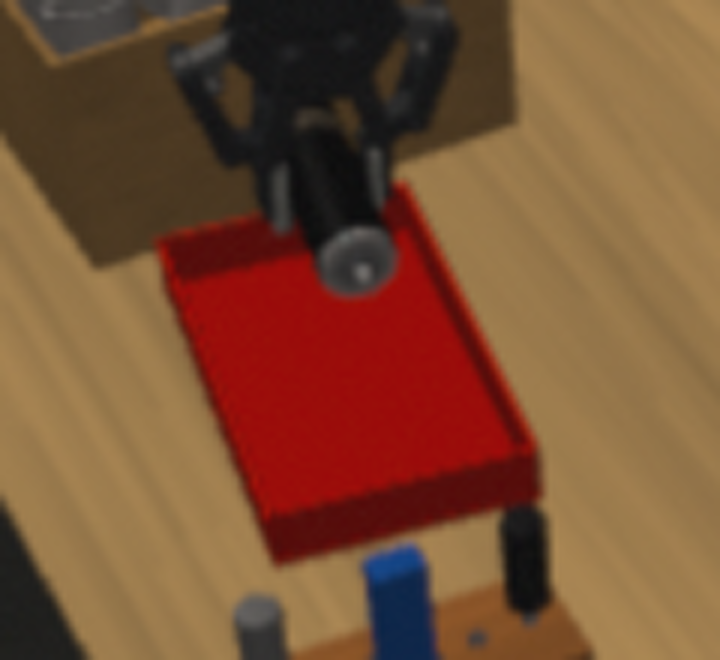

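View pics/n2.png

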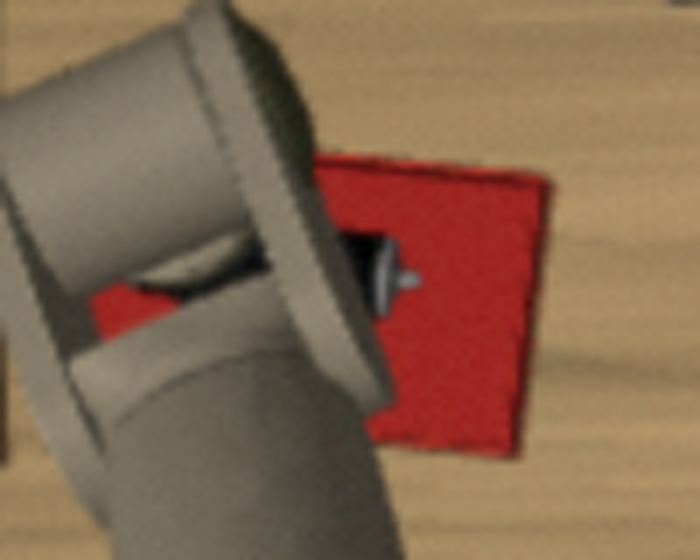

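Call:
apply_moves:
  deltas:
    - [0.03,[-0.0005,0.001,0.02],0]
    - [0.03,[-0.001,0.002,0.045],0]
    - [0.03,[-0.002,0.003,0.065],0]
    - [0.03,[-0.0028,0.004,0.08],0]
    - [0.03,[-0.003,0.0045,0.093],0]
    - [0.03,[-0.0033,0.0048,0.101],0]
    - [0.03,[-0.0033,0.0048,0.101],0]
    - [0.03,[-0.0033,0.0048,0.101],0]
  force: 30

```text
time: 29.1
eef_pos: [515.0, 372.9, 19.8]
tool_rot: [-2.32, -2.035, -0.008]
wrist_force: [-0.4, -0.4, -3.1]
grip_width: 0.453
```

Run:
```python
from h import *
plan([513.6,372.5,8],-7.45)
im=capture("side"); crop(im,210,60,330,160,6,"pics/n3.png")
```

```text
t 29.1 eef [515.01 372.86  19.82] yaw -7.45 tilt [-0.0326  0.0446 -0.9985] F [-0.37 -0.36 -3.11] grip 0.4532 j6 0.52
delta [-0.001  -0.0009  0.0118] spin -0.0
```

View pics/n3.png

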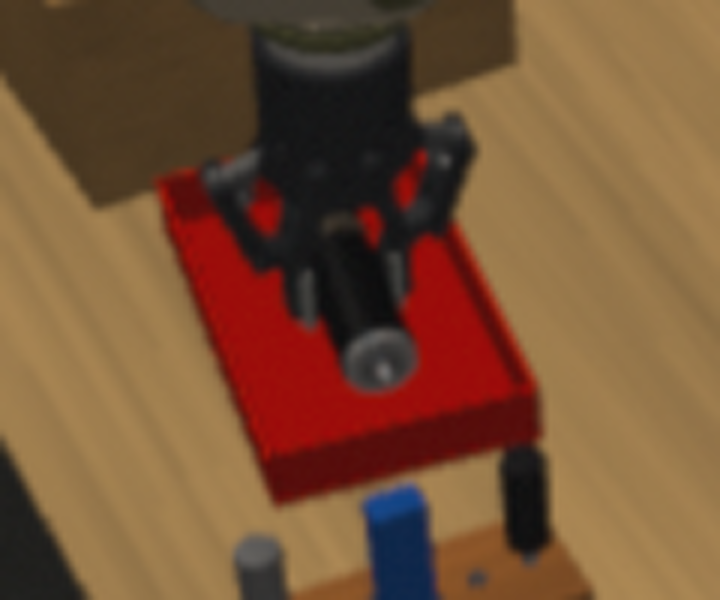

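Call:
apply_moves:
  deltas:
    - [0.03,[0,0,0.002],0]
    - [0.03,[-0.0002,0,0.004],0]
    - [0.03,[-0.0003,0.0001,0.006],0]
    - [0.03,[-0.0004,0.0002,0.0085],0]
    - [0.03,[-0.0004,0.0002,0.0085],0]
  force: 20

```text
time: 29.65
eef_pos: [514.8, 372.8, 11.1]
tool_rot: [-2.32, -2.035, -0.007]
wrist_force: [-1.5, -0.3, -2.6]
grip_width: 0.45
```

Run:
```python
from h import *
plan([514.6,372.5,5],-7.45)
```

```text
t 29.65 eef [514.78 372.76  11.1 ] yaw -7.45 tilt [-0.0328  0.0445 -0.9985] F [-1.55 -0.28 -2.6 ] grip 0.4497 j6 0.52
delta [-0.0005  0.0001  0.0061] spin 0.0
```

Call:
apply_moves:
  deltas:
    - [0.03,[0,0,0.0007],0]
    - [0.03,[0,0,0.0014],0]
    - [0.03,[-0.0001,0,0.0021],0]
    - [0.03,[-0.0002,0,0.0028],0]
    - [0.03,[-0.0002,0,0.0028],0]
  force: 20

```text
time: 30.15
eef_pos: [514.8, 373.0, 8.7]
tool_rot: [-2.32, -2.035, -0.009]
wrist_force: [0.2, 2.8, 0.3]
grip_width: 0.453
```

Run:
```python
from h import *
plan([514.6,372.5,5],-7.45)
im=capture("side"); crop(im,210,60,330,160,6,"pics/n4.png")
```

```text
t 30.15 eef [514.8  373.03   8.68] yaw -7.45 tilt [-0.0321  0.0452 -0.9985] F [0.17 2.83 0.29] grip 0.4529 j6 0.52
delta [-0.0007  0.      0.0037] spin 0.0
```

View pics/n4.png

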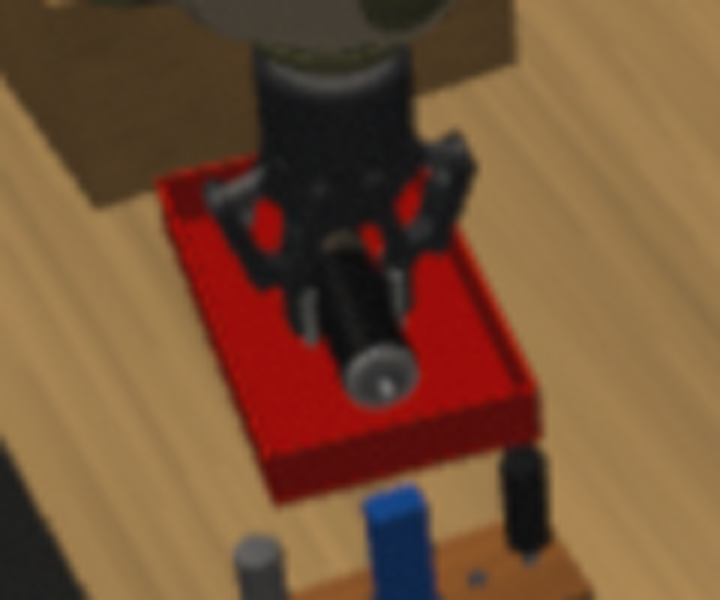

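Call:
apply_moves:
  deltas:
    - [0.03,[0,0,0.0008],0]
    - [0.03,[0,0,0.0016],0]
    - [0.03,[-0.0001,0,0.0024],0]
    - [0.03,[-0.0001,0,0.0024],0]
  force: 20

```text
time: 30.6
eef_pos: [514.9, 373.6, 7.1]
tool_rot: [-2.32, -2.035, -0.011]
wrist_force: [-2.7, 4.0, 7.6]
grip_width: 0.448
```

Run:
```python
from h import *
plan([514.6,372.5,5],-7.45)
print(read_state()['torque'])
```

```text
t 30.6 eef [514.88 373.6    7.09] yaw -7.44 tilt [-0.0311  0.0463 -0.9984] F [-2.69  3.97  7.59] grip 0.4481 j6 0.52
delta [-0.0012 -0.0001  0.002 ] spin 0.01
[ 0.09921392  0.42678576 -0.17333896]
```

Call:
apply_moves:
  deltas:
    - [0.036,[0,0,0],0]
    - [0.037,[0,0,0],0]
    - [0.0375,[0,0,0.0004],0]
    - [0.038,[0,0,0.0008],0]
    - [0.038,[0,0,0.0012],0]
  force: 20

```text
time: 31.1
eef_pos: [515.1, 374.0, 6.4]
tool_rot: [-2.32, -2.035, -0.013]
wrist_force: [-1.6, 3.1, 4.0]
grip_width: 0.447
```

Run:
```python
from h import *
plan([514.6,372.5,5],-7.45)
im=capture("side"); crop(im,210,60,330,160,6,"pics/n5.png")
```

```text
t 31.1 eef [515.06 374.02   6.36] yaw -7.44 tilt [-0.0302  0.0471 -0.9984] F [-1.55  3.06  3.99] grip 0.4468 j6 0.52
delta [-0.0016 -0.0002  0.0013] spin 0.01
```

View pics/n5.png

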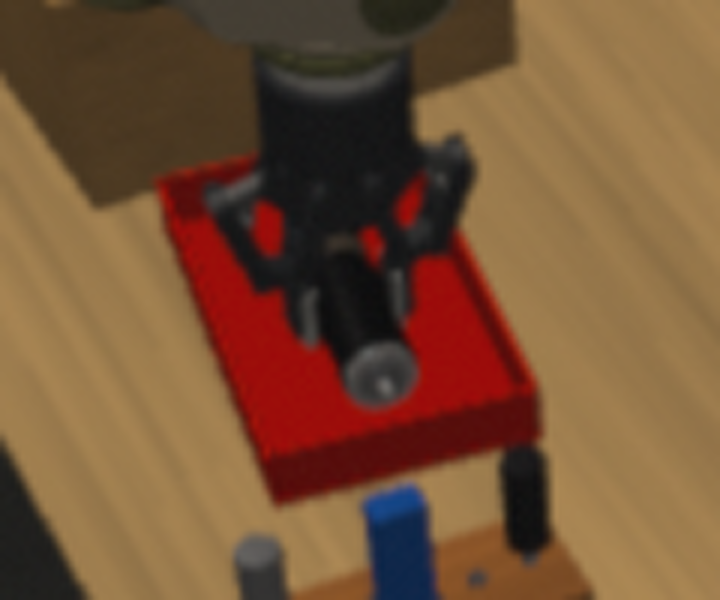

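Call:
apply_moves:
  deltas:
    - [0.038,[0,0,0.0005],0]
    - [0.0382,[0,0,0.001],0]
    - [0.0384,[0,0,0.0015],0]
    - [0.0384,[0,0,0.0015],0]
    - [0.0386,[0,0,0.0015],0]
    - [0.0386,[0,0,0.0015],0]
  force: 20

```text
time: 31.75
eef_pos: [515.2, 374.5, 5.1]
tool_rot: [-2.32, -2.035, -0.015]
wrist_force: [-1.2, 3.2, 5.5]
grip_width: 0.453
```

Run:
```python
from h import *
plan([514.6,372.5,5],-7.45); print(read_state()['torque'])
```

```text
t 31.75 eef [515.19 374.5    5.13] yaw -7.44 tilt [-0.0295  0.048  -0.9984] F [-1.2   3.22  5.52] grip 0.4528 j6 0.52
delta [-0.0021 -0.0003  0.    ] spin 0.01
[ 0.09438608  0.39754471 -0.12208468]
```

Call:
apply_moves:
  deltas:
    - [0.0386,[0,0,0.0005],0]
    - [0.0388,[0,0,0.0005],0]
    - [0.039,[0,0,0.0005],0]
    - [0.0392,[0,0,0.0005],0]
    - [0.0394,[0,0,0.0005],0]
    - [0.0396,[0,0,0.0003],0]
    - [0.0398,[0,0,0],0]
    - [0.04,[0,0,0],0]
  force: 20

```text
time: 32.55
eef_pos: [515.3, 374.2, 4.8]
tool_rot: [-2.32, -2.035, -0.014]
wrist_force: [-0.4, 1.0, -0.2]
grip_width: 0.466
```

Run:
```python
from h import *
plan([514.6,372.5,5],-7.45); print(read_state()['torque'])
im=capture("side"); crop(im,210,60,330,160,6,"pics/n6.png")
```

```text
t 32.55 eef [515.32 374.2    4.77] yaw -7.45 tilt [-0.0296  0.0475 -0.9984] F [-0.36  0.99 -0.18] grip 0.4665 j6 0.52
delta [-0.0018 -0.0005 -0.0003] spin 0.0
[ 0.06622672  0.00936966 -0.06600183]
```

View pics/n6.png

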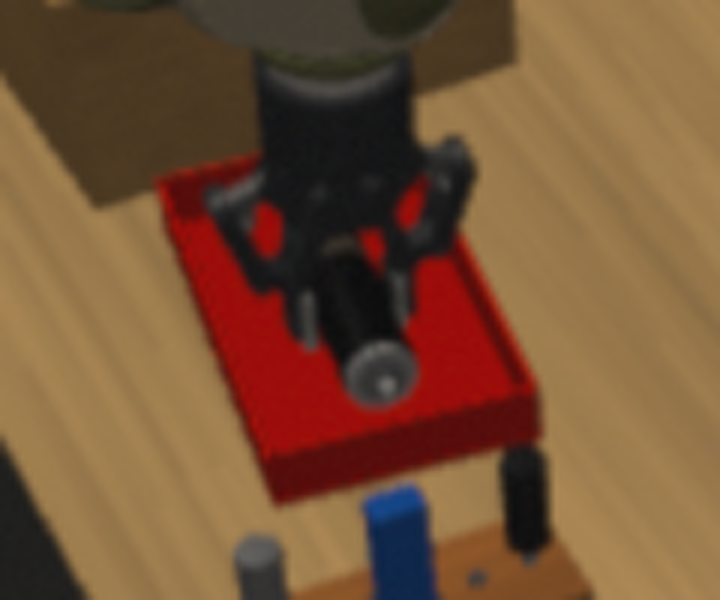

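Call:
apply_moves:
  deltas:
    - [0.0405,[0,0,0],0]
    - [0.041,[0,0,0],0]
    - [0.042,[0,0,0],0]
    - [0.045,[0,0,0],0]
    - [0.05,[0,0,0],0]
    - [0.058,[0,0,0],0]
    - [0.064,[0,0,0],0]
    - [0.064,[0,0,0],0]
    - [0.064,[0,0,-0.005],0]
    - [0.064,[0,0,-0.015],0]
    - [0.064,[0,0,-0.03],0]
    - [0.064,[0,0,-0.06],0]
    - [0.064,[0,0,-0.1],0]
    - [0.064,[0,0,-0.14],0]
    - [0.064,[0,0,-0.17],0]

```text
time: 34.1
eef_pos: [520.7, 366.1, 178.4]
tool_rot: [-2.321, -2.036, -0.019]
wrist_force: [0.6, -0.8, 0.1]
grip_width: 0.748
```

Call:
apply_moves:
  deltas:
    - [0.064,[0,0,-0.02],0]
    - [0.064,[-0.02,-0.05,-0.04],0]
    - [0.064,[-0.04,-0.1,-0.05],0]
    - [0.064,[-0.06,-0.15,-0.05],0]
    - [0.064,[-0.06,-0.18,-0.05],0]
    - [0.064,[-0.06,-0.18,-0.05],0]
    - [0.064,[-0.06,-0.18,-0.05],0]

```text
time: 34.8
eef_pos: [335.5, 327.7, 232.7]
tool_rot: [-2.321, -2.037, -0.023]
wrist_force: [0.2, -0.6, 0.2]
grip_width: 0.75
```

Run:
```python
from h import *
fs(); print(read_state()['eef_pos'])
im=capture("side"); crop(im,210,60,330,185,6,"pics/o1.png"); crop(im,295,175,455,315,5,"pics/o3.png")
im=capture("top"); crop(im,155,110,415,245,3,"pics/o2.png")
```

```text
t 34.8 track pos [-67.73 569.88 232.68] F track [ 0.03 -0.68  0.16] tq [-0.08 -0.02 -0.03] tilt [-0.0241  0.0499 -0.9985] grip 0.75 yaw -7.4
[335.45236294 327.67874862 232.68148109]
```

View pics/o1.png

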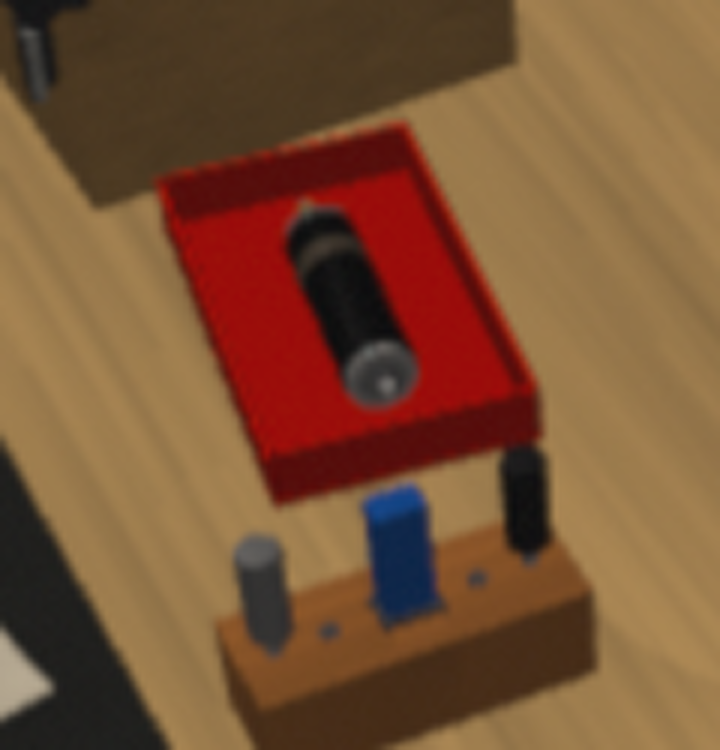

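View pics/o2.png

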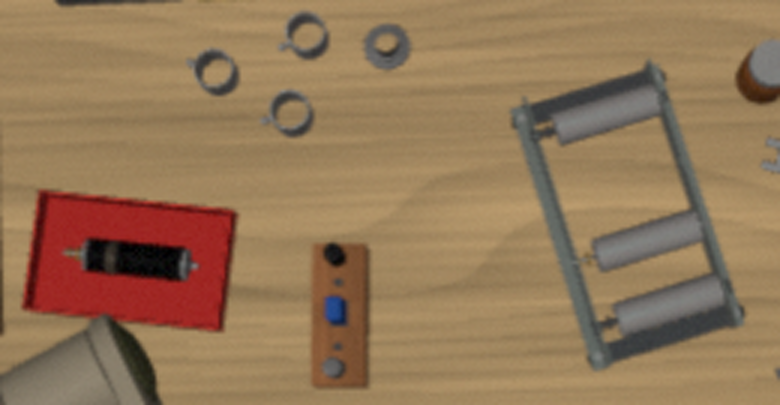

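View pics/o3.png

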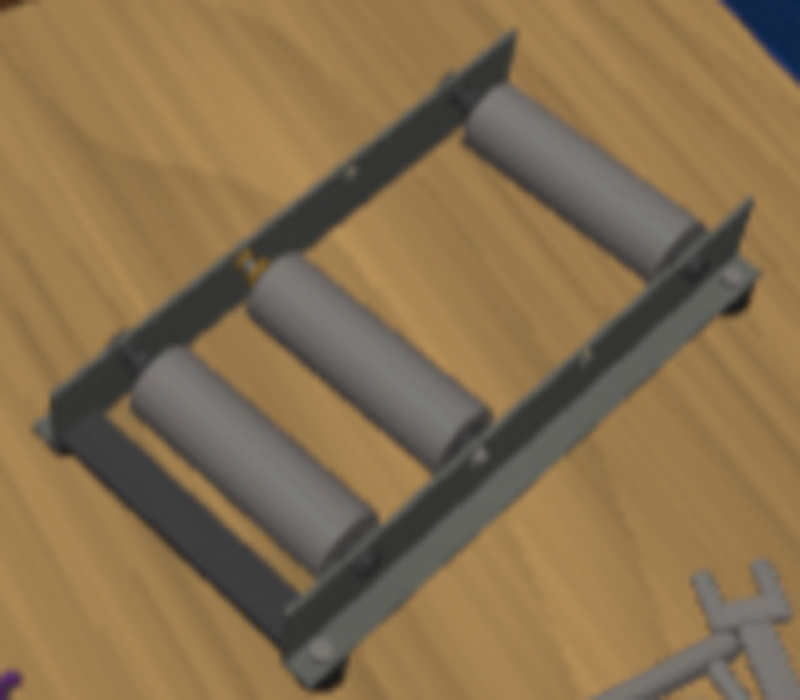

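Call:
apply_moves:
  deltas:
    - [0.064,[0,0,0],0]
    - [0.064,[0,0,0],0]
    - [0.064,[0,0,0],0]
    - [0.064,[0,0,0],0]
    - [0.064,[0,0,0],0]

```text
time: 35.4
eef_pos: [336.8, 327.7, 231.7]
tool_rot: [-2.322, -2.036, -0.021]
wrist_force: [-0.5, 0.5, -0.1]
grip_width: 0.748
```

Run:
```python
from h import *
def c(im,w):
    x0,y0,x1,y1=w; m=im[y0:y1,x0:x1].astype(int).sum(2)<110; p=np.nonzero(m); return round(p[1].mean()+x0,2),round(p[0].mean()+y0,2),int(m.sum())
a=capture("side"); b=capture("side")
o=cv2.imread("pics/o1.png")
print(c(a,(250,88,285,130)),c(b,(250,88,285,130)))
cv2.imwrite("pics/z.png",a[:,:,::-1])
o=cv2.resize(o,(120,125),interpolation=cv2.INTER_AREA)[:,:,::-1]; print(c(o,(40,28,75,70)),"+(210,60)")
print(np.abs(read_state()['joint_vel']).max())
job_done()
```

```text
(np.float64(265.85), np.float64(106.24), 272) (np.float64(266.18), np.float64(106.64), 266)
(np.float64(56.16), np.float64(46.87), 258) +(210,60)
0.0019404180295968063
the job is handed in; nothing more can be done
```

The worn roller is out of the track and lying flat in the red tray. The forked tool is back upright in its slot, and I handed the job in at about 35.5 s.

- **Spring pin:** I pressed the collar in with the fork to 15–17 N, peaking at 17.2 N against the 18 N stop. I lifted that end about 18 mm and let the pin come to rest on the rail top.
- **Roller out:** I gripped it at mid-length, raised it 4 mm, and drew it 11 mm along its axis. The collar touched the lock rail lightly, about 2 N, at the end of the draw. It then lifted free.
- **Laying down:** I lowered it onto the tray floor with the grip eased; the floor pushed back with no more than about 11 N.

**Last checks:**
- The pictures show the roller flat and aligned in the tray, the fork seated, and the empty place in the track.
- The good roller is still locked, and the cuffs, jar and spool look where they were. I did not look at the spanner and hammer again closely.
- The tray roller's position in three pictures, the first taken 0.6 s before the other two, agreed to within about 0.6 pixel, which is noise level, and the arm was clear of everything.

**Not as planned:** pressing on the collar left the gripper tilted about 3° for the rest of the job, with no visible effect. It also shifted the fork sideways, so the lifted roller end sat about 1–1.5 mm off to the side before I gripped it.

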